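# Roll the parts tote to the stop and clip it into the sloping stand

### The arm

A 6-joint arm with a two-finger parallel gripper is mounted at the origin on a cart in front of the work surface, level with it; the furniture and walls round the work are solid. World frame = base frame: x ahead of the robot, y to its left, z up, the work surface at z = 0. Lengths are in mm, angles in degrees, forces in N, time in s.
With the tool pointing down it reaches from about 325 to 925 mm from the base axis. Payload 3.1 kg.
Tool frame: the origin (TCP) lies midway between the tips of the shut fingers; the grasp point (between the pads) lies manip.pinch_z behind it (manip.pinch_z is the distance from the TCP to the grasp point, in mm); x points along the fingers, z is the direction in which the jaws open and shut, and the axes are right-handed (so a half turn about x gives the same grasp; the last joint's range is limited). The gripper opens to 85 mm and grips with 20 to 120 N. Pads are 22 mm wide; open, the fingers measure 114 mm over their backs; the gripper's body (76 mm by 85 mm) begins 54 mm behind the grasp point. The pads swing forward as they close: fully open they stand 13 mm farther back than shut.
Start: joints at [66.91, 12.427, 92.441, -0, 75.132, -6.429], TCP at [179.18, 598.777, 231.3] pointing down, gripper open.
Joint ranges: [-157.48, 157.48], [-44.54, 120.13], [17.64, 146.25], [-64.5, 244.5], [7.68, 150.69], [-147.95, 147.95]. Speed limits (degrees/s): [159.86, 159.86, 180, 180, 180, 180].

### API

Orientations are given as [roll, pitch, yaw] about the fixed x, y, z axes, in that order (R = Rz(yaw) Ry(pitch) Rx(roll)).
In Python, from plant import manip gives the robot as it stands. The module is installed in compiled form; this text tells all that it offers.
- The arm moves only by the tool carry_out, never from a script. Its argument "plan" is a list of rows, each a list of 4 numbers: the shift along the tool's x, y, z in mm, then the turn about the tool's x in rad. A call has 1 to 12 rows; each row shifts and turns the commanded pose from where the row before left it, along the tool's axes as they then stand; what a row does not reach is not made up. A row lasts 1/12 s, in which the tool goes at most 41.7 mm and 7.16 degrees, less where a joint would pass 70% of its speed; a pose out of reach is approached as far as the arm can. A call is refused whole if a number of a shift passes 41.7 or a number of a turn 0.125, either way. A call with a gripper value outside its range is refused whole. "grip" is the gripper command: -1 is shut, 1 is fully open, values between are in proportion, set as the call begins (left out, the last holds). The fingers move at their own pace and stop on an object; the grip force is fixed at half the most. Time passes only in rows, so rows that do not move let the fingers close. It gives the time, the measured TCP pose, the force and the opening at its end, in the units of the state.
- manip.state(): the state, without advancing time (a new reading comes with each control period).
- manip.grab_frame(name): name is "scene" or "top"; returns (picture, depth): 420x560x3 uint8, red, green, blue; 420x560 float32, mm along the optical axis (not along the pixel's ray), 0 where there is no reading.
- manip.camera_params(name): a dict with "mtx" (3x3 intrinsics, pixels), "D" ([k1, k2, p1, p2, k3] as OpenCV has them; the pictures are not rectified), "T" (4x4, takes a point from camera to world coordinates). Camera axes: x right, y down, z forward; pixel columns grow to the right and rows downward; lengths in mm; the calibration is good to about 2 mm. A picture is of the moment at which its call begins. camera_params takes no time and is no camera call.
- manip.sign_off(): hands the job in, once; it reports no verdict.
The state is a dict: "clock": time; "joint_pos": joint angles; "joint_velocities": joint speeds; "joint_efforts": joint torques, N m; "position": TCP position; "orientation": TCP orientation; "contact_force": force on the tool from outside, world axes, zero at the start; "wrist_torque": the same for the moment, N m; "width": finger opening in mm.
Only numpy, scipy, OpenCV 4.12 (cv2) and the standard library are available. Lean on these libraries where they do the work, as an engineer would, in place of code of your own. Each camera call takes 0.05 s, during which the arm holds its last target.

### The job

Roll the blue parts tote along the roller track until it presses gently but firmly against the sprung red end stop, then lift it off. Put it in the sloping stand: tuck one of its short edges under the yellow lip at the low end while the other end is still raised, then lower that end until the tote lies flush on the bed behind the lip, and let go. Do not ram the stop or the stand, and leave the tin, tape and pliers alone.

Things in the scene. Friction and masses are not known exactly. Their poses are not given: they have to be found in the camera images.
- tote: blue steel parts tote, 0.35 to 0.7 kg, on the rollers at the end away from the stop. Origin mid underside; x along it, y across, z up. Both ends are alike: it may go in either way round. Base slab 160 x 96 x 6 mm (x, y, z); on it an open box 116 x 70 mm with walls up to z = 36 mm (fixed bushings inside), so the slab sticks out 22 mm at the ends, 13 mm at the sides
- tote_handle (a point): middle of the tote's black handle bar, 69 mm straight above the tote's origin. The bar lies along the tote's x: 108 mm long, 14 mm thick (y), 22 mm high (z = 58 to 80 mm); a post under each end, nothing else beside it above z = 36 mm
- tote_end_a (a point): middle of the tote's short edge at its +x end: 80 mm from its origin, half-way up the 6 mm slab
- tote_end_b (a point): the same at its -x end
- track: aluminium roller track, fixed. Origin on the worktop under it; x along it towards the stop, from the open end at x = -220 to +240 mm; y across, 118 mm wide. Free-turning rollers 20 mm thick from x = -200 to +140 mm, tops at z = 50 mm. Side frames: inner faces y = +-51 mm (3 mm of play beside the tote), up to z = 61 mm; feet stick out to y = +-77 mm
- lips_end (a point): end of the track's yellow hold-down lips, at x = -10 mm of the track. From the open end to here the lips (underside z = 61, top z = 66 mm, reaching in to y = +-44 mm) overlap the tote's slab, so the tote cannot be lifted; once all of it is past here it can be lifted straight up
- stop: red end stop clamped on the track's last part, up to z = 86 mm. Origin at worktop height under the middle of its black pad's free face; x along the track, away from the tote. The pad (70 mm wide, z = 37 to 77 mm) meets the slab's end face. It is sprung: 4 N per mm, 6 mm at most; press it with 5 to 20 N for half a second. It pushes the tote back along the rollers if let go while pressed
- bed: bed of the grey stand, fixed, 22 degrees steep, low end to the left (towards the track). Origin on its surface, middle of the foot of the low yellow wall; x up the slope, y across, z square to the bed. The high wall's face is at x = 166 mm, 12 mm high; side rails 8 mm high, inner faces y = +-54 mm, x = 25 to 155 mm. Home: the tote's underside on the bed, its origin at x = 80 to 86 mm, y within 6 mm of 0
- lip_edge (a point): middle of the free edge of the stand's yellow lip, at x = 12, z = 13 mm of the bed. The lip juts from the low wall over the bed from x = 0 to 12 mm: underside 13, top 17 mm above the bed. The tote cannot slide in flat (walls 166 mm apart): its slab goes under the lip with the far end raised 10 to 20 degrees from the bed
- tin: green tin 65 mm across, 62 mm high, standing loose just behind the track; origin under its centre. Leave it alone
- tape: roll of black tape 55 mm across, 19 mm high, loose; origin under its centre. Leave it alone
- pliers: red-handled pliers 233 mm long, 12 mm high, loose just behind the track; origin under its middle. Leave them alone
Not all that is in view belongs to the job. There is more than one size of the tote; the one meant has the size given above.

How it is judged:
By the outcome, as a careful person would: the job done as asked, in the order asked, and still so for the second after the job is handed in, with the robot touching nothing.
It also fails if it takes over 58 s, if anything falls off the work surface, if the arm or the gripper's body presses on something with over 40 N, if the wrist force passes 120 N, or if a joint passes its speed limit or range.

## Working session

There is one attempt and no reset: what is moved stays moved. The work goes in short steps, Python scripts to look and compute and a tool call to move; the robot and the scene stay as the last step left them, time stands still between calls to the robot, and variables do not carry over. Pictures are saved under pics/ and viewed, and the job is handed in when it is done.

Besides the shell and the picture viewer there is one more tool, called as name(argument=value, ...), one argument or row to a line, values as JSON. carry_out: Moves the arm, as the interface text tells. Its arguments: {"type":"object","properties":{"plan":{"type":"array"},"grip":{"type":"number"}},"required":["plan"]}

```bash
mkdir -p pics; ls
python3 - <<'E'
from plant import manip
import cv2,numpy as np
print(manip.state()); print(manip.pinch_z)
for n in("scene","top"):
    p,d=manip.grab_frame(n); np.savez(f"{n}0.npz",p=p,d=d); cv2.imwrite(f"pics/{n}0.png",p[:,:,::-1]); print(manip.camera_params(n), d.min(),d.max())
E
```

```text
pics
{'clock': 0.0, 'joint_pos': array([ 6.69084983e+01,  1.24766444e+01,  9.25303838e+01,  2.07490336e-04,
        7.51318816e+01, -6.43117016e+00]), 'joint_velocities': array([-0.01656524, -0.009902  ,  0.04854649,  0.03254732,  0.0446191 ,
        0.00475226]), 'joint_efforts': array([-2.09780305e-04, -3.96861219e+01, -3.03848362e+01, -2.33863775e-04,
        9.81764286e-03, -1.62824165e-05]), 'position': array([178.86326202, 597.9942353 , 229.95213738]), 'orientation': array([ 173.48616568,   89.86109007, -113.17421931]), 'contact_force': array([-0.36309207, -0.13377799,  0.02514196]), 'wrist_torque': array([ 0.10890394, -0.03082127,  0.00845327]), 'width': 85.04926492978076}
18.700000000000003
{'mtx': array([[399.24666628,   0.        , 279.18229297],
       [  0.        , 399.24666628, 207.35363869],
       [  0.        ,   0.        ,   1.        ]]), 'D': array([-0.05109812,  0.        ,  0.        ,  0.        ,  0.        ]), 'T': array([[ 6.14550446e-01, -4.72643144e-01,  6.31613971e-01,
        -1.23039800e+02],
       [-7.88629351e-01, -3.48000575e-01,  5.06911576e-01,
        -4.48575025e+02],
       [-1.97862562e-02, -8.09632051e-01, -5.86604164e-01,
         7.48961003e+02],
       [ 0.00000000e+00,  0.00000000e+00,  0.00000000e+00,
         1.00000000e+00]])} 0.0 2866.4812
{'mtx': array([[473.63116698,   0.        , 289.73672477],
       [  0.        , 473.63116698, 212.79478557],
       [  0.        ,   0.        ,   1.        ]]), 'D': array([-0.06027737,  0.        ,  0.        ,  0.        ,  0.        ]), 'T': array([[-2.43434319e-02, -9.87075184e-01,  1.58398162e-01,
         3.57965225e+02],
       [-9.99436971e-01,  2.76890561e-02,  1.89487951e-02,
         1.27511290e+02],
       [-2.30897810e-02, -1.57847700e-01, -9.87193479e-01,
         1.47641300e+03],
       [ 0.00000000e+00,  0.00000000e+00,  0.00000000e+00,
         1.00000000e+00]])} 0.0 2397.914
```

View pics/scene0.png

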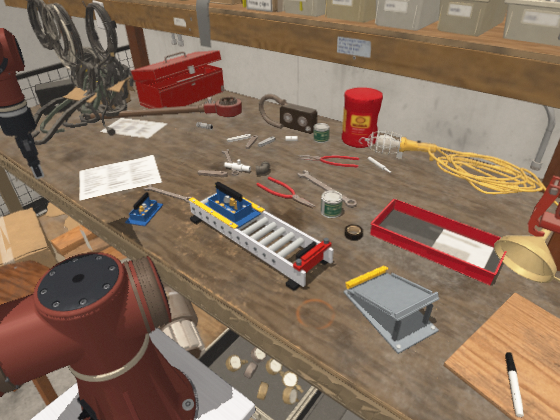

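View pics/top0.png

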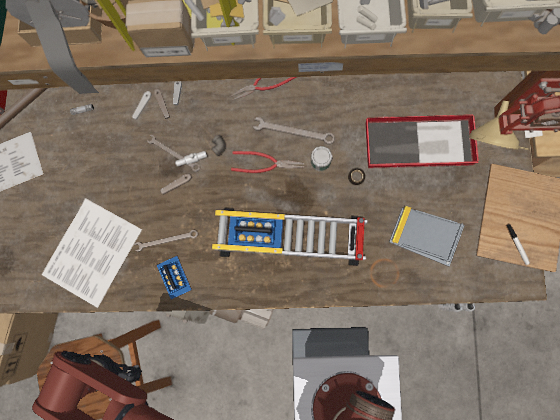

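The scene view shows the tote at about (232,203) on the track, the stop at (318,257), the stand at (395,300) and a small decoy tote at (145,208). In the top view the tote is at (256,232), the stop at (360,240), the stand at (428,235), the tin at (321,157), the tape at (357,176), and the pliers at (265,161).

```bash
cat > h.py <<'E'
import numpy as np,cv2
from plant import manip
def load(f):
    z=np.load(f); return z['p'],z['d']
def rays(n,uv):
    c=manip.camera_params(n); q=cv2.undistortPoints(np.float64(uv).reshape(-1,1,2),c['mtx'],c['D']).reshape(-1,2)
    return np.c_[q,np.ones(len(q))],c['T']
def plane(n,uv,z):
    r,T=rays(n,uv); w=r@T[:3,:3].T; o=T[:3,3]; return o+w*((z-o[2])/w[:,2])[:,None]
def cloud(n,d):
    v,u=np.mgrid[:420,:560]; r,T=rays(n,np.c_[u.ravel(),v.ravel()])
    P=(r*d.reshape(-1,1))@T[:3,:3].T+T[:3,3]; P[d.ravel()==0]=np.nan
    return P.reshape(420,560,3)
def proj(n,P):
    c=manip.camera_params(n);Ti=np.linalg.inv(c['T'])
    return cv2.projectPoints(np.float64(P).reshape(-1,1,3),cv2.Rodrigues(Ti[:3,:3])[0],Ti[:3,3],c['mtx'],c['D'])[0].reshape(-1,2)
E
python3 - <<'E'
from h import *
for n,(x0,y0,x1,y1),k in (("top",(205,195,375,275),4.6),("top",(380,195,480,275),7),("scene",(180,170,345,295),4.6),("scene",(335,255,450,355),6)):
    p,d=load(n+"0.npz"); c=p[y0:y1,x0:x1,::-1]; cv2.imwrite(f"pics/{n}_z{x0}.png",cv2.resize(c,None,fx=k,fy=k,interpolation=cv2.INTER_CUBIC))
for n in("top","scene"):
    p,d=load(n+"0.npz");P=cloud(n,d)
    hsv=cv2.cvtColor(p,cv2.COLOR_RGB2HSV)
    print(n,'table z',np.nanmedian(P[275:285,400:440,2]) if n=="top" else np.nanmedian(P[320:330,230:260,2]))
    for nm,lo,hi in(("yel",(20,150,120),(35,255,255)),("red",(0,180,80),(6,255,255)),("blue",(100,150,50),(120,255,255))):
        m=cv2.inRange(hsv,lo,hi); k,l,s,c=cv2.connectedComponentsWithStats(m)
        for i in range(1,k):
            if s[i,4]>40:
                q=P[l==i]; print(nm,s[i],np.nanmedian(q,0).round(1),np.nanmin(q,0).round(0),np.nanmax(q,0).round(0))
E
```

```text
top table z 1.2135504713789942
yel [219   0   9  26  60] [872.2 258.6 672.5] [869. 256. 626.] [901. 269. 710.]
yel [393 206  18  37 212] [ 543.2 -182.8   44.4] [ 489. -214.   35.] [ 599. -154.   55.]
yel [215 210  70  10 319] [584.2 280.6  66.8] [568. 172.   1.] [605. 382.  75.]
yel [212 244  71   9 289] [480.7 286.   66.9] [467. 183.  -5.] [501. 390.  76.]
red [ 0 91  7 18 66] [1013.5 1119.7   17.8] [ 983. 1112.   -4.] [1045. 1126.   42.]
red [356 217   8  43 240] [498.6 -49.5  79.3] [439. -64.  66.] [565. -37.  91.]
blue [228 217  55  31 876] [525.3 256.8  58.1] [483. 179.   3.] [579. 344. 130.]
blue [157 256  34  43 557] [398.1 516.5   6.7] [337. 469.  -6.] [467. 576.  61.]
scene table z -52.47459577394085
yel [401 139  31  13  75] [1235.2   -7.6   57.6] [1208.  -73.   47.] [1265.   29.   74.]
yel [494 158  19  15 108] [1314.8 -316.9   40.9] [1286. -350.   14.] [1339. -281.   54.]
yel [473 174  50  20 235] [1169.7 -336.9   40.8] [1134. -392.    8.] [1301. -258.   60.]
yel [514 188  24   4  45] [1190.1 -414.4   40.4] [1172. -447.   15.] [1216. -384.   48.]
yel [189 197  49  31 228]
[... 215 characters left out ...]
.   49.]
red [ 132   52   91   55 2890] [1094.9 1121.8   94. ] [ 949. 1093.   -0.] [1368. 1333.  214.]
red [345  88  37  13 342] [1249.3  226.2  200.6] [1177.  153.  184.] [1319.  292.  205.]
red [349 113  24  25 146] [1189.5  193.3   70.5] [1176.  163.   48.] [1239.  237.  152.]
red [529 192  29  44 388] [ 783.9 -468.6  218.8] [ 779. -494.  153.] [ 830. -457.  268.]
red [541 222  19  10  83] [ 785.9 -499.9  188.1] [ 782. -518.  180.] [ 789. -482.  195.]
red [294 242  37  31 454] [493.5 -56.3  72.9] [436. -67.  -1.] [562.  11.  85.]
blue [206 189  54  38 669] [519.3 212.4  71.2] [489. 180.  53.] [572. 343. 113.]
blue [126 197  37  28 388] [381.9 507.8  10.3] [338. 473.  -1.] [466. 561.  46.]
```

View pics/top_z205.png

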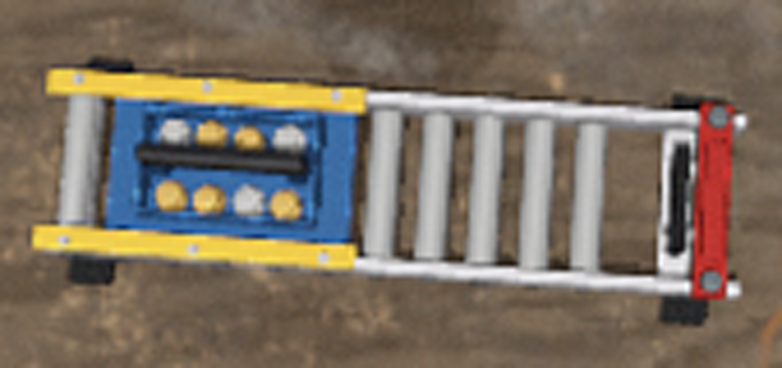

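View pics/top_z380.png

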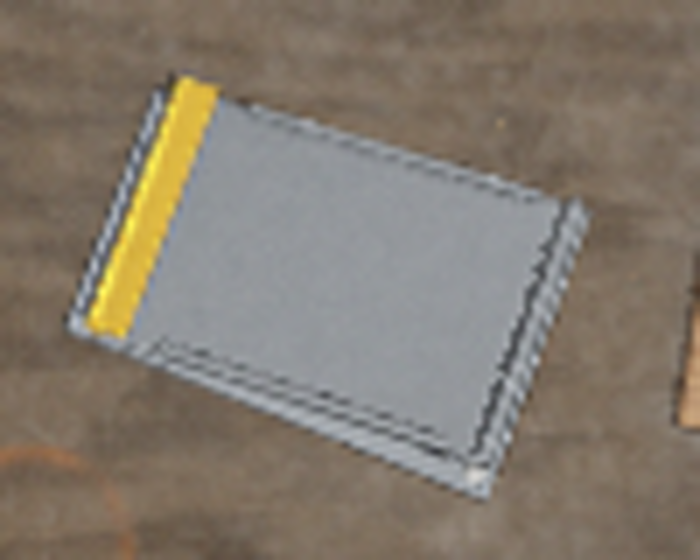

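View pics/scene_z180.png

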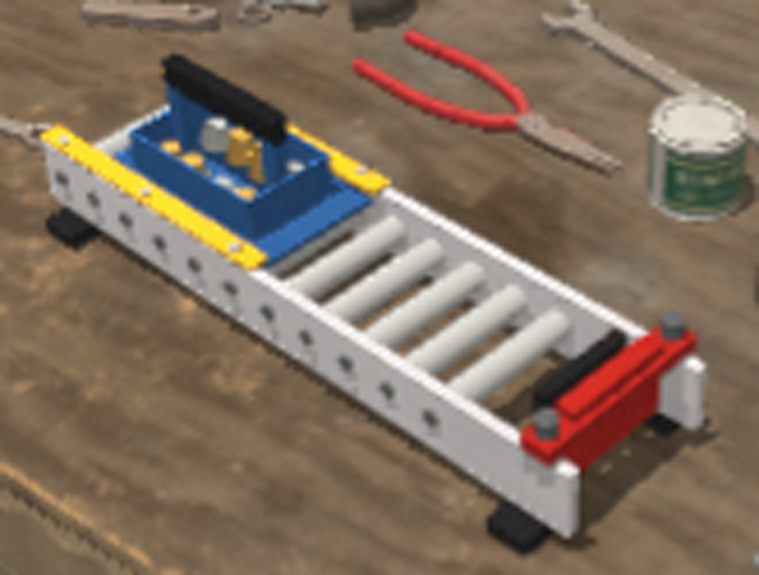

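View pics/scene_z335.png

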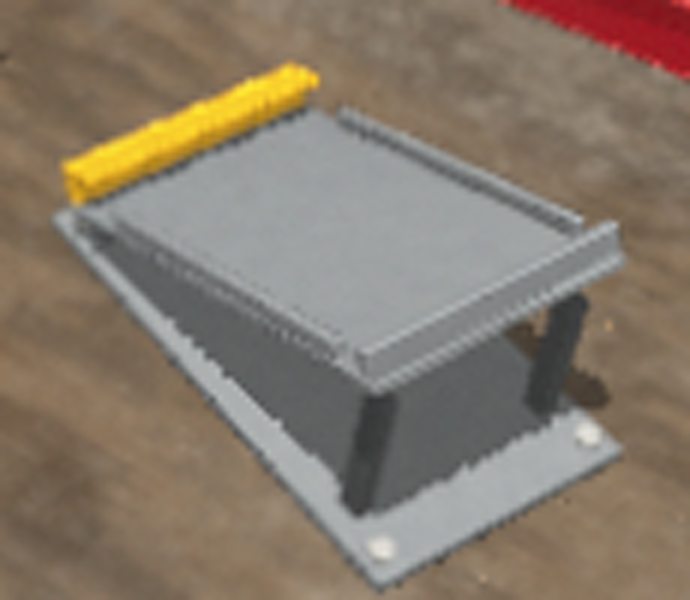

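```bash
cat > meas.py <<'E'
from h import *
p,d=load("top0.npz");P=cloud("top",d);hsv=cv2.cvtColor(p,cv2.COLOR_RGB2HSV)
def comps(m,minA=40):
    k,l,s,c=cv2.connectedComponentsWithStats(m); return [(l==i,s[i]) for i in range(1,k) if s[i,4]>=minA]
def rect(mask,z,n="top"):
    v,u=np.nonzero(mask); q=plane(n,np.c_[u,v],z)[:,:2]
    r=cv2.minAreaRect(np.float32(q)); mu=q.mean(0); w,V=np.linalg.eigh(np.cov((q-mu).T)); a=V[:,1]; a=a if a[1]<0 else -a
    return mu,np.degrees(np.arctan2(a[1],a[0])),r
yel=comps(cv2.inRange(hsv,(20,120,100),(35,255,255)))
L=[rect(m,66) for m,s in yel if 205<s[1]<250 and s[0]<250]
for x in L: print("lip",x[0].round(1),round(x[1],2),x[2])
c=(L[0][0]+L[1][0])/2; yaw=np.mean([x[1] for x in L]); 
X=np.array([np.cos(np.radians(yaw)),np.sin(np.radians(yaw))]);Y=np.array([-X[1],X[0]])
O=c+115*X; print("track O",O.round(1),"yaw",yaw, "sep",(L[0][0]-L[1][0])@Y)
def tr(q): return np.c_[(q-O)@X,(q-O)@Y]
# roll profile: dark/blue masks in track coords
def seg(mask,z):
    v,u=np.nonzero(mask); t=tr(plane("top",np.c_[u,v],z)[:,:2]); return t
blue=cv2.inRange(hsv,(100,120,40),(125,255,255)).copy(); blue[:,:220]=0
t=seg(blue,56); print("blue slab x",np.percentile(t[:,0],[0,2,50,98,100]).round(1),"y",np.percentile(t[:,1],[0,2,50,98,100]).round(1))
t=t[np.abs(t[:,1])<35]; print(t[:,0].min(),t[:,0].max())
dark=(p.max(2)<50); dk=dark.copy(); dk[:,:225]=0; dk[:,300:]=0; dk[:222]=0; dk[245:]=0
for z in(130,): t=seg(dk,z); i=(np.abs(t[:,1])<30)&(np.abs(t[:,0]+115)<80); t=t[i]; print("handle",i.sum(),t.mean(0),t.min(0),t.max(0),np.percentile(t,[2,98],0))
dk=dark.copy(); dk[:,:345]=0; dk[:,362:]=0; dk[:224]=0; dk[255:]=0
t=seg(dk,77); print("pad",len(t),t.mean(0),np.percentile(t,[2,10,50,98],0).round(1))
red=cv2.inRange(hsv,(0,150,80),(8,255,255)); red[:,:340]=0;red[:,375:]=0;red[:200]=0;red[270:]=0
t=seg(red,86); print("red",t.mean(0),np.percentile(t,[2,98],0).round(1))
# bed plane
for n in("top","scene"):
    pp,dd=load(n+"0.npz");Q=cloud(n,dd)
    poly=np.array([(413,216),(450,226),(446,250),(408,238)]) if n=="top" else np.array([(386,281),(420,292),(397,307),(362,291)])
    m=np.zeros((420,560),np.uint8);cv2.fillPoly(m,[poly],1); q=Q[m>0]; q=q[np.isfinite(q).all(1)]
    w=np.linalg.lstsq(np.c_[q[:,:2],np.ones(len(q))],q[:,2],rcond=None)[0]
    r=np.c_[q[:,:2],np.ones(len(q))]@w-q[:,2]; g=np.abs(r)<4
    w=np.linalg.lstsq(np.c_[q[g,:2],np.ones(g.sum())],q[g,2],rcond=None)[0]
    print(n,"bed plane slope",np.degrees(np.arctan(np.hypot(*w[:2]))),"dir",np.degrees(np.arctan2(w[1],w[0])),w,"rms",r[g].std(),q.mean(0))
for m,s in yel:
    if s[0]>380 and s[1]>200:
        x=rect(m,41); print("standlip",x[0],x[1],x[2],P[m].mean(0))
E
python3 meas.py
```

```text
lip [583.9 279. ] -95.23 ((582.8939208984375, 276.8232116699219), (210.84471130371094, 17.942218780517578), 84.70304870605469)
lip [481.  287.3] -95.23 ((480.8609924316406, 285.63031005859375), (211.11766052246094, 16.386945724487305), 84.67272186279297)
track O [522.  168.6] yaw -95.23238107994092 sep 103.2093014984922
blue slab x [-173.7 -171.5  -90.8  -15.6  -12.9] y [-42.4 -41.3  -4.2  41.3  42.8]
-173.72768789258663 -12.936859689455616
handle 82 [-91.46866715  -0.47795204] [-143.95289893   -7.28063821] [-39.41262114   5.64439629] [[-141.16296793   -7.06958971]
 [ -39.75360066    5.22697051]]
pad 72 [198.40148785  -1.23806476] [[193.9 -33.7]
 [194.7 -28.5]
 [198.5  -0.7]
 [202.8  30.7]]
red [218.80734829  -3.07200907] [[208.9 -63.1]
 [229.2  57.3]]
top bed plane slope 22.080975775006927 dir -114.66113070812814 [-0.16926656 -0.36867048 50.23775845] rms 2.156383316682247 [ 513.24724386 -263.04525259   60.38561651]
scene bed plane slope 21.578109633757496 dir -115.0295813640936 [-0.16732469 -0.35834581 51.90917026] rms 0.8801595043089856 [ 508.38200517 -261.31660881   60.48602069]
standlip [ 543.63598161 -184.56792123] -24.082633272200127 ((543.7774047851562, -184.62518310546875), (18.35423469543457, 119.60489654541016), 66.03763580322266) [nan nan nan]
```

```bash
cat >> h.py <<'E'
def frame(o,yaw,slope=0):
    a=np.radians(yaw);s=np.radians(slope)
    X=np.array([np.cos(a)*np.cos(s),np.sin(a)*np.cos(s),np.sin(s)]);Y=np.array([-np.sin(a),np.cos(a),0]);Z=np.cross(X,Y)
    T=np.eye(4);T[:3,:3]=np.c_[X,Y,Z];T[:3,3]=o;return T
def tf(T,p): return np.atleast_2d(p)@T[:3,:3].T+T[:3,3]
TR=frame([522,168.6,0],-95.23)
BED=frame([541.6,-187,28],-114.5,22)
E
python3 - <<'E'
from h import *
trk=[(-10,y,66) for y in(-44,44,-59,59)]+[(-220,y,66) for y in(-44,44,-59,59)]+[(192.5,-35,77),(192.5,35,77)]+[(-92.5+s*54,0,130) for s in(-1,1)]+[(-92.5+80,-40,56),(-92.5+80,40,56),(-172.5,0,56)]
bed=[(12,-60,17),(12,60,17),(166,-60,0),(166,60,0),(166,-60,12),(166,60,12),(25,-54,8),(155,-54,8),(25,54,8),(155,54,8)]
for n in("top","scene"):
    p,d=load(n+"0.npz");k=5
    for nm,T,pts in(("t",TR,trk),("b",BED,bed)):
        uv=proj(n,tf(T,pts)); x0,y0=uv.min(0).astype(int)-10;x1,y1=uv.max(0).astype(int)+12
        k=min(790/(x1-x0),590/(y1-y0))
        im=cv2.resize(p[y0:y1,x0:x1,::-1],None,fx=k,fy=k,interpolation=cv2.INTER_CUBIC)
        for q in uv: cv2.drawMarker(im,tuple(int(v) for v in (q+.5-[x0,y0])*k),(255,0,255),0,12,1)
        cv2.imwrite(f"pics/ov_{n}_{nm}.png",im)
E
```

```text
(no output)
```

View pics/ov_top_t.png

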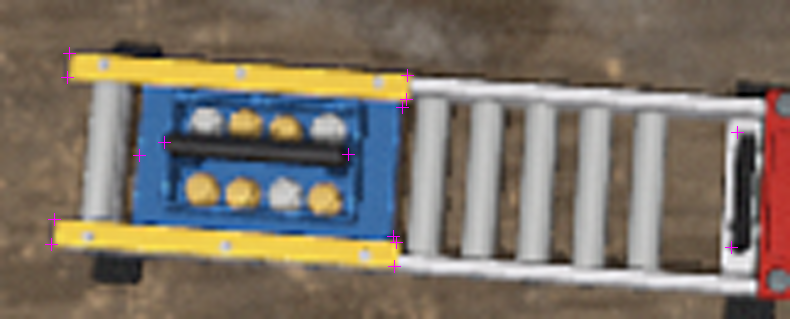

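View pics/ov_top_b.png

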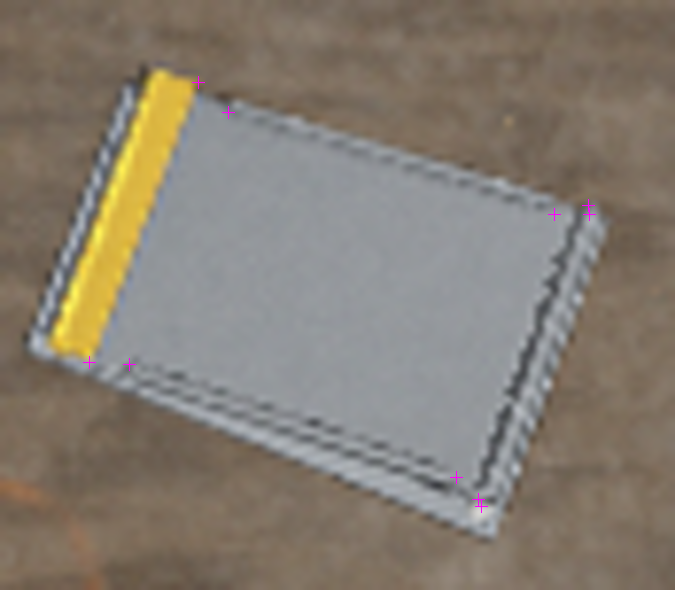

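View pics/ov_scene_t.png

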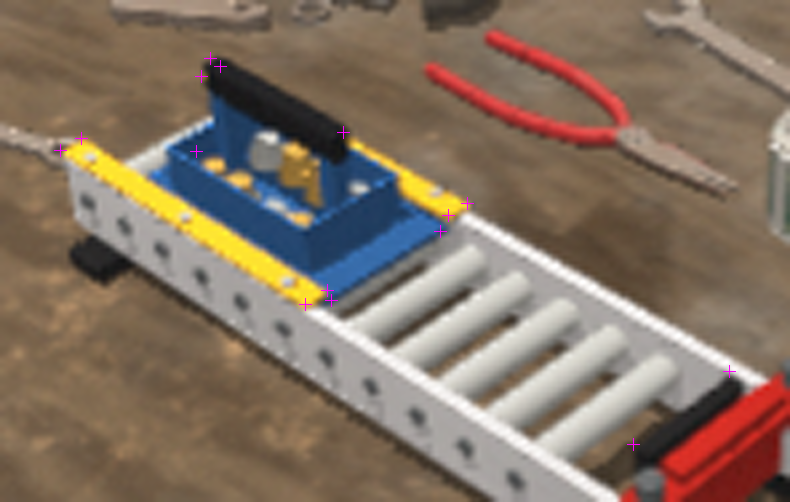

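View pics/ov_scene_b.png

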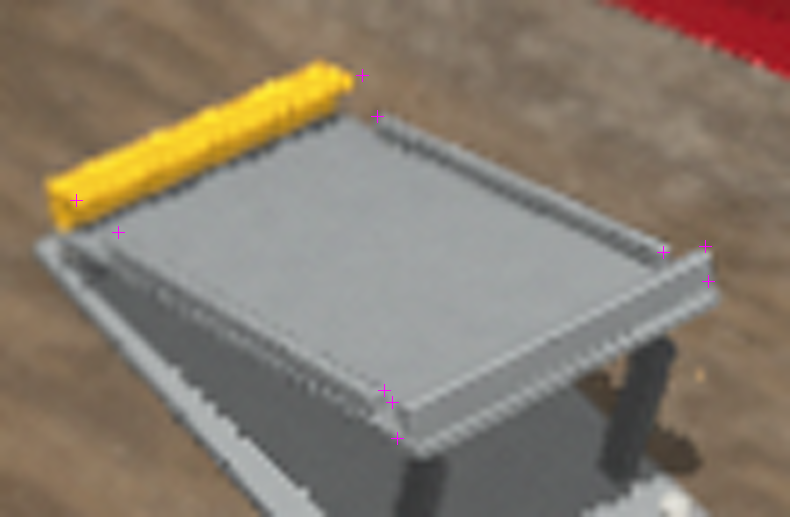

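```bash
cat >> h.py <<'E'
def R_of(o):
    r,p,y=np.radians(o);cx,sx,cy,sy,cz,sz=np.cos(r),np.sin(r),np.cos(p),np.sin(p),np.cos(y),np.sin(y)
    return np.array([[cz,-sz,0],[sz,cz,0],[0,0,1]])@np.array([[cy,0,sy],[0,1,0],[-sy,0,cy]])@np.array([[1,0,0],[0,cx,-sx],[0,sx,cx]])
def st():
    s=manip.state(); R=R_of(s['orientation']); z=R[:,2]
    print('t',round(s['clock'],2),'pos',s['position'].round(1),'xax',R[:,0].round(3),'jawyaw',round(float(np.degrees(np.arctan2(z[1],z[0]))),2),'F',s['contact_force'].round(1),'M',s['wrist_torque'].round(2),'w',round(s['width'],1),'j',s['joint_pos'].round(1))
    return s,R
def need(tgt):
    s,R=st(); d=np.array(tgt)-s['position']; print('world d',d.round(1),'tool d',(R.T@d).round(1))
E
python3 -c "
from h import *
need([526.5,220.9,200])"
```

```text
t 0.1 pos [178.9 598.1 230.1] xax [-0.001 -0.002 -1.   ] jawyaw 73.34 F [ 0.4  0.3 -0.7] M [-0.02  0.04 -0.  ] w 85.3 j [66.9 12.5 92.5 -0.  75.1 -6.4]
world d [ 347.6 -377.2  -30.1] tool d [  30.5 -441.2 -261.6]
```

carry_out(
  plan=[
    [2, -35, -20.8, 0],
    [2, -35, -20.8, 0],
    [2, -35, -20.8, 0],
    [2, -35, -20.8, 0],
    [2, -35, -20.8, 0],
    [2, -35, -20.8, 0],
    [2, -35, -20.8, 0],
    [2, -35, -20.8, 0],
    [2, -35, -20.8, 0],
    [2, -35, -20.8, 0],
    [2, -35, -20.8, 0],
    [2, -35, -20.8, 0],
  ],
  grip=1,
)

```text
clock: 1.1
position: [510.6, 237.4, 206.8]
orientation: [113.9, 90.0, -172.8]
contact_force: [-0.2, 1.3, -0.4]
width: 85.4
```

carry_out(
  plan=[
    [0, 0, 0, 0.124],
    [0, 0, 0, 0.124],
    [0, 0, 0, 0.124],
    [0, 0, 0, 0.124],
    [0, 0, 0, 0.124],
    [0, 0, 0, 0.124],
    [0, 0, 0, 0.124],
    [0, 0, 0, 0.124],
    [0, 0, 0, 0.124],
    [0, 0, 0, 0.124],
    [0, 0, 0, 0.124],
    [0, 0, 0, 0],
  ],
)

```text
clock: 2.1
position: [509.5, 239.1, 206.7]
orientation: [-156.8, 89.9, -161.8]
contact_force: [-0.1, -0.3, 0.7]
width: 85.4
```

```bash
python3 -c "
from h import *
need([526.5,220.9,150])"
```

```text
t 2.1 pos [509.5 239.1 206.7] xax [-0.001 -0.    -1.   ] jawyaw -4.93 F [-0.1 -0.3  0.7] M [-0.02 -0.   -0.05] w 85.4 j [ 18.    6.2 102.2  -0.   71.6  22.9]
world d [ 17.  -18.2 -56.7] tool d [ 56.6 -16.6  18.6]
```

carry_out(
  plan=[
    [0, -8.3, 9.3, 0],
    [0, -8.3, 9.3, 0],
    [28, 0, 0, 0],
    [28, 0, 0, 0],
    [20, 0, 0, 0],
    [15, 0, 0, 0],
    [0, 0, 0, 0],
    [0, 0, 0, 0],
  ],
)

```text
clock: 2.77
position: [527.0, 220.1, 115.3]
orientation: [-152.3, 89.9, -157.0]
contact_force: [-0.2, 0.1, -0.4]
width: 85.4
```

Run:
```python
from h import *
need([526.5,220.9,100.3])
p,d=manip.grab_frame("scene"); cv2.imwrite("pics/s1.png",cv2.resize(p[150:310,160:360,::-1],None,fx=3.7,fy=3.7,interpolation=cv2.INTER_CUBIC))
p,d=manip.grab_frame("top"); cv2.imwrite("pics/t1.png",cv2.resize(p[180:290,200:380,::-1],None,fx=4.4,fy=4.4,interpolation=cv2.INTER_CUBIC))
```

```text
t 2.77 pos [527.  220.1 115.3] xax [-0.002 -0.001 -1.   ] jawyaw -4.79 F [-0.2  0.1 -0.4] M [0.01 0.05 0.  ] w 85.4 j [ 15.6  13.3 104.8  -0.   62.   20.4]
world d [ -0.5   0.8 -15. ] tool d [15.   0.8 -0.5]
```

View pics/s1.png

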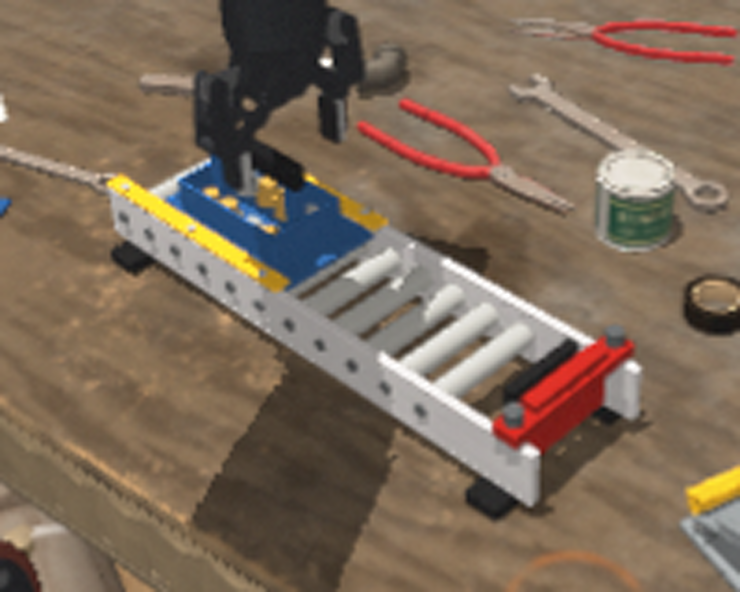

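View pics/t1.png

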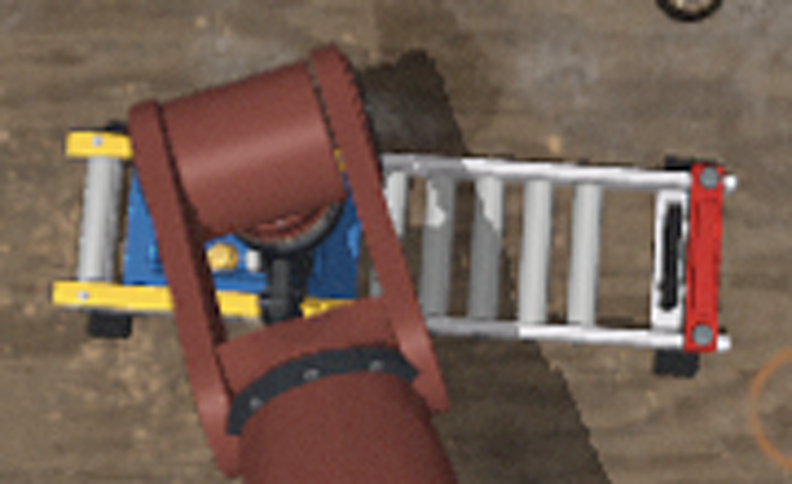

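The picture shows the fingers either side of the bar, (235,165) and (335,130), with the bar's end at (300,175). Next I'll go down and close.

carry_out(
  plan=[
    [8, 0, -0.3, 0],
    [7, 0.8, -0.2, 0],
    [0, 0, 0, 0],
  ],
)

```text
clock: 3.12
position: [525.9, 221.8, 100.3]
orientation: [-159.7, 89.9, -164.5]
contact_force: [-0.6, -0.1, -0.1]
width: 85.4
```

carry_out(
  plan=[
    [0, 0, 0, 0],
    [0, 0, 0, 0],
    [0, 0, 0, 0],
    [0, 0, 0, 0],
    [0, 0, 0, 0],
    [0, 0, 0, 0],
    [0, 0, 0, 0],
    [0, 0, 0, 0],
  ],
  grip=-1,
)

```text
clock: 3.78
position: [527.4, 222.0, 101.7]
orientation: [10.4, 89.9, 5.6]
contact_force: [1.3, -0.5, 0.5]
width: 12.7
```

Run:
```python
from h import *
st()
p,d=manip.grab_frame("scene"); cv2.imwrite("pics/s2.png",cv2.resize(p[150:310,160:360,::-1],None,fx=3.7,fy=3.7,interpolation=cv2.INTER_CUBIC))
```

```text
t 3.78 pos [527.4 222.  101.7] xax [ 0.002  0.    -1.   ] jawyaw -4.8 F [ 1.3 -0.5  0.5] M [-0.08 -0.2   0.01] w 12.7 j [ 15.8  14.3 105.2  -0.   60.4  20.6]
```

View pics/s2.png

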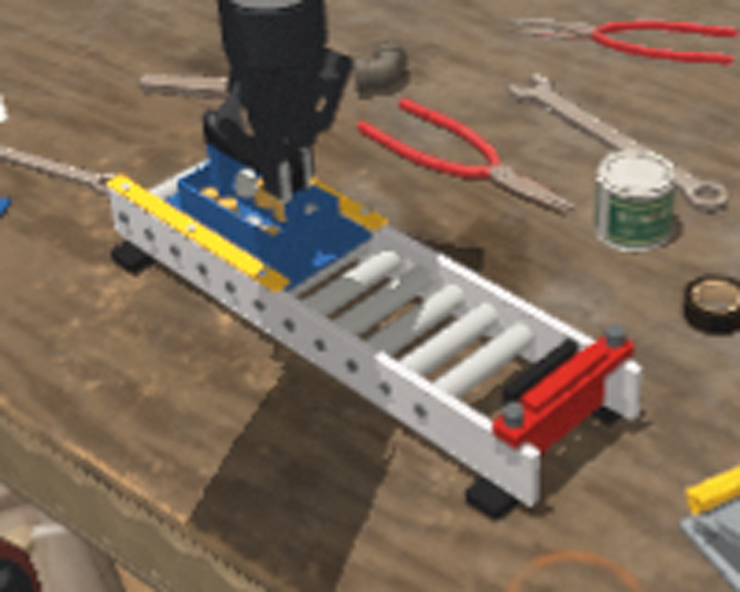

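carry_out(
  plan=[
    [0, -6, 0, 0],
    [0, -12, 0, 0],
    [0, -15, 0, 0],
    [0, -15, 0, 0],
    [0, -15, 0, 0],
    [0, -15, 0, 0],
    [0, -10, 0, 0],
    [0, -6, 0, 0],
    [0, 0, 0, 0],
  ],
)

```text
clock: 4.58
position: [518.3, 126.7, 101.7]
orientation: [-136.4, 89.9, -141.3]
contact_force: [-1.3, -0.3, 4.6]
width: 13.0
```

Run:
```python
from h import *
st()
```

```text
t 4.58 pos [518.3 126.7 101.7] xax [-0.001 -0.001 -1.   ] jawyaw -4.89 F [-1.3 -0.3  4.6] M [-0.12  0.33  0.11] w 13.0 j [ 6.200e+00  1.010e+01  1.103e+02 -1.000e-01  5.960e+01  1.110e+01]
```

carry_out(
  plan=[
    [0, -8, 0, 0],
    [0, -14, 0, 0],
    [0, -15, 0, 0],
    [0, -15, 0, 0],
    [0, -15, 0, 0],
    [0, -11, 0, 0],
    [0, -6, 0, 0],
    [0, -3, 0, 0],
    [0, -1, 0, 0],
    [0, 0, 0, 0],
  ],
)

```text
clock: 5.42
position: [510.3, 40.4, 101.6]
orientation: [-171.3, 89.8, -176.1]
contact_force: [-5.3, -0.1, 7.3]
width: 13.3
```

Run:
```python
from h import *
st()
p,d=manip.grab_frame("scene"); cv2.imwrite("pics/s3.png",cv2.resize(p[150:310,200:400,::-1],None,fx=3.7,fy=3.7,interpolation=cv2.INTER_CUBIC))
```

```text
t 5.42 pos [510.3  40.4 101.6] xax [-0.003 -0.    -1.   ] jawyaw -4.79 F [-5.3 -0.1  7.3] M [0.01 0.78 0.05] w 13.3 j [ -3.3   7.7 113.2  -0.   59.3   1.5]
```

View pics/s3.png

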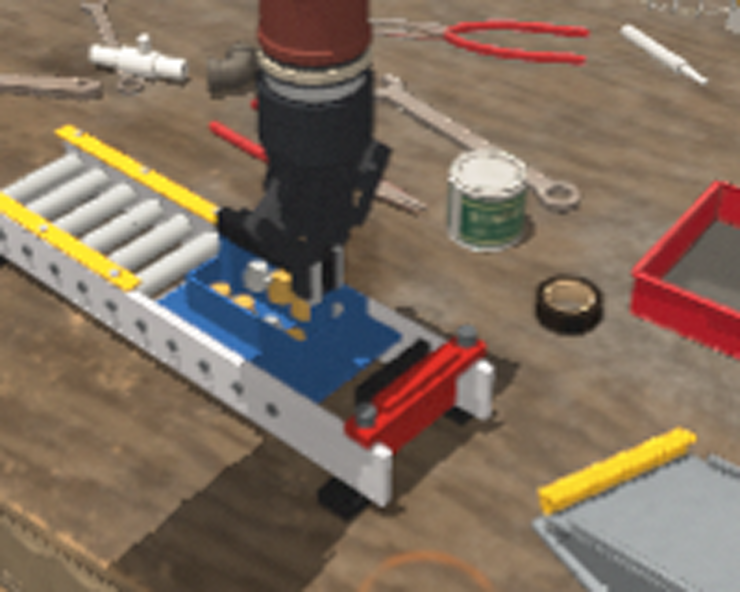

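carry_out(
  plan=[
    [0, -3, -1, 0],
    [0, -5, -0.5, 0],
    [0, -4, 0, 0],
    [0, -3, 0, 0],
    [0, -1, 0, 0],
    [0, 0, 0, 0],
  ],
)

```text
clock: 5.97
position: [508.7, 24.2, 101.6]
orientation: [-87.8, 90.0, -92.6]
contact_force: [-1.2, 0.4, 5.4]
width: 13.1
```

Run:
```python
from h import *
st()
```

```text
t 5.97 pos [508.7  24.2 101.6] xax [-0.    -0.001 -1.   ] jawyaw -4.8 F [-1.2  0.4  5.4] M [-0.03  0.24  0.06] w 13.1 j [ -5.2   7.3 113.6  -0.   59.1  -0.3]
```

Lateral force gone. Creep to contact.

carry_out(
  plan=[
    [0, -1.5, 0, 0],
    [0, -1.5, 0, 0],
    [0, -1, 0, 0],
    [0, 0, 0, 0],
  ],
)

```text
clock: 6.3
position: [508.3, 20.4, 101.6]
orientation: [-109.5, 90.0, -114.3]
contact_force: [-1.7, 0.2, 5.9]
width: 13.5
```

carry_out(
  plan=[
    [0, -1, 0, 0],
    [0, -1, 0, 0],
    [0, 0, 0, 0],
  ],
)

```text
clock: 6.55
position: [508.1, 18.5, 101.6]
orientation: [-134.3, 90.0, -139.1]
contact_force: [-1.8, 0.5, 5.7]
width: 13.5
```

carry_out(
  plan=[
    [0, -1, 0, 0],
    [0, -1, 0, 0],
    [0, 0, 0, 0],
  ],
)

```text
clock: 6.8
position: [507.9, 16.5, 101.6]
orientation: [-141.2, 90.0, -146.0]
contact_force: [-1.3, 0.2, 6.4]
width: 13.2
```

carry_out(
  plan=[
    [0, -1, 0, 0],
    [0, -1, 0, 0],
    [0, 0, 0, 0],
  ],
)

```text
clock: 7.05
position: [507.8, 14.5, 101.6]
orientation: [-151.1, 90.0, -155.9]
contact_force: [-1.0, 0.9, 6.4]
width: 12.8
```

carry_out(
  plan=[
    [0, -1, 0, 0],
    [0, -0.5, 0, 0],
    [0, 0, 0, 0],
  ],
)

```text
clock: 7.3
position: [507.7, 13.8, 101.5]
orientation: [96.2, 89.9, 91.4]
contact_force: [-0.8, 3.2, 6.0]
width: 13.1
```

Contact is starting: 3 N. Press a bit more, then hold.

carry_out(
  plan=[
    [0, -1, 0, 0],
    [0, -0.8, 0, 0],
    [0, 0, 0, 0],
  ],
)

```text
clock: 7.55
position: [507.6, 12.8, 101.5]
orientation: [91.7, 89.8, 86.8]
contact_force: [0.6, 4.5, 5.3]
width: 13.1
```

carry_out(
  plan=[
    [0, -1, 0, 0],
    [0, -1, 0, 0],
    [0, -0.5, 0, 0],
    [0, 0, 0, 0],
  ],
)

```text
clock: 7.88
position: [507.5, 11.6, 101.4]
orientation: [89.8, 89.6, 84.9]
contact_force: [0.7, 8.9, 5.1]
width: 13.1
```

carry_out(
  plan=[
    [0, -1, 0, 0],
    [0, -1, 0, 0],
    [0, 0, 0, 0],
    [0, 0, 0, 0],
    [0, 0, 0, 0],
    [0, 0, 0, 0],
    [0, 0, 0, 0],
    [0, 0, 0, 0],
    [0, 0, 0, 0],
    [0, 0, 0, 0],
  ],
)

```text
clock: 8.72
position: [507.4, 10.7, 101.3]
orientation: [89.3, 89.5, 84.4]
contact_force: [1.0, 10.3, 4.2]
width: 13.1
```

Run:
```python
from h import *
st()
p,d=manip.grab_frame("scene"); cv2.imwrite("pics/s4.png",cv2.resize(p[150:310,200:400,::-1],None,fx=3.7,fy=3.7,interpolation=cv2.INTER_CUBIC))
```

```text
t 8.72 pos [507.4  10.7 101.3] xax [ 0.001  0.008 -1.   ] jawyaw -4.94 F [ 1.  10.3  4.2] M [ 2.05 -0.04 -0.1 ] w 13.1 j [ -7.    7.  113.9   0.5  59.   -2.3]
```

View pics/s4.png

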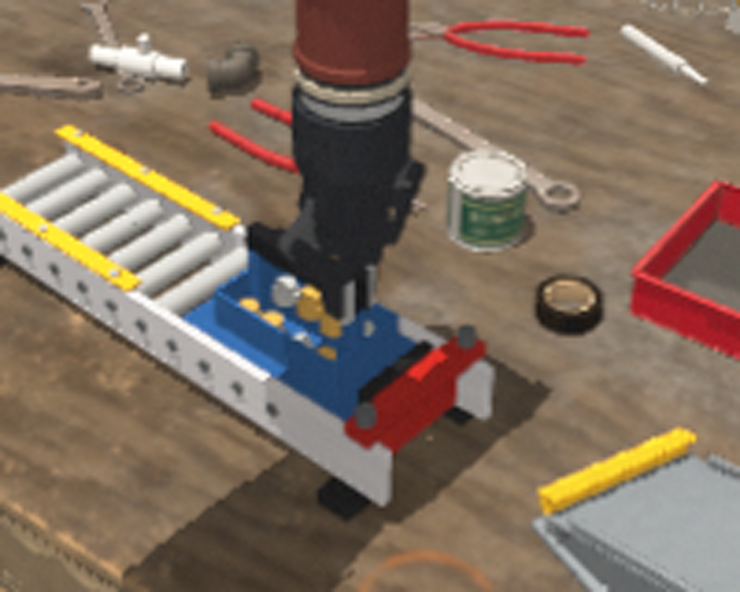

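The slab's end is against the black pad at about (385,375). I held 10 N for over 0.6 s. Now back off and lift gently.

carry_out(
  plan=[
    [0, 2, 0, 0],
    [0, 3, 0, 0],
    [0, 4, 0, 0],
    [0, 3, 0, 0],
    [0, 0, 0, 0],
    [-2, 0, 0, 0],
    [-4, 0, 0, 0],
    [-6, 0, 0, 0],
    [-8, 0, 0, 0],
    [0, 0, 0, 0],
  ],
)

```text
clock: 9.6
position: [508.5, 18.8, 122.3]
orientation: [-13.2, 89.9, -18.0]
contact_force: [0.2, -0.1, -5.2]
width: 12.8
```

Run:
```python
from h import *
st()
p,d=manip.grab_frame("scene"); cv2.imwrite("pics/s5.png",cv2.resize(p[150:310,200:400,::-1],None,fx=3.7,fy=3.7,interpolation=cv2.INTER_CUBIC))
```

```text
t 9.6 pos [508.5  18.8 122.3] xax [ 0.001 -0.    -1.   ] jawyaw -4.8 F [ 0.2 -0.1 -5.2] M [-0.2  -0.08 -0.04] w 12.8 j [ -5.8   5.4 113.1  -0.   61.4  -1. ]
```

View pics/s5.png

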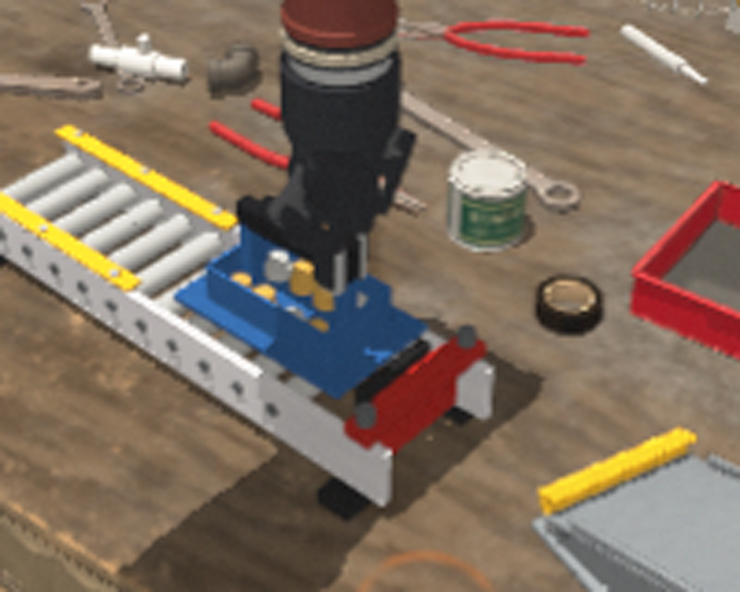

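The tote came up level because the grip holds it rigidly, and the tool cannot pitch. So I will set it back on the rollers and roll it back until its rear edge is just under the ends of the lips. Then I raise the front along an arc, so the tote pivots in the fingers. The lever is long, so the forces stay small.

carry_out(
  plan=[
    [8, 0, 0, 0],
    [7, 0, 0, 0],
    [3.5, 0, 0, 0],
    [1, 0, 0, 0],
    [0, 0, 0, 0],
  ],
)

```text
clock: 10.07
position: [507.3, 19.2, 101.7]
orientation: [173.8, 89.8, 169.0]
contact_force: [-3.8, 0.1, 0.7]
width: 13.4
```

carry_out(
  plan=[
    [0, 5, 0, 0],
    [0, 9, 0, 0],
    [0, 9, 0, 0],
    [0, 8, 0, 0],
    [0, 5, 0, 0],
    [0, 3, 0, 0],
    [0, 1, 0, 0],
    [0, 0, 0, 0],
  ],
)

```text
clock: 10.73
position: [511.5, 59.5, 101.7]
orientation: [66.7, 90.0, 61.9]
contact_force: [-2.0, 0.4, -1.7]
width: 13.4
```

Run:
```python
from h import *
st()
p,d=manip.grab_frame("scene"); np.savez("s6.npz",p=p,d=d);cv2.imwrite("pics/s6.png",cv2.resize(p[165:285,200:360,::-1],None,fx=4.9,fy=4.9,interpolation=cv2.INTER_CUBIC))
p,d=manip.grab_frame("top"); np.savez("t6.npz",p=p,d=d);cv2.imwrite("pics/t6.png",cv2.resize(p[190:280,210:370,::-1],None,fx=4.9,fy=4.9,interpolation=cv2.INTER_CUBIC))
```

```text
t 10.73 pos [511.5  59.5 101.7] xax [ 0.  0. -1.] jawyaw -4.77 F [-2.   0.4 -1.7] M [0.02 0.34 0.1 ] w 13.4 j [ -1.2   7.9 112.9   0.   59.2   3.6]
```

View pics/s6.png

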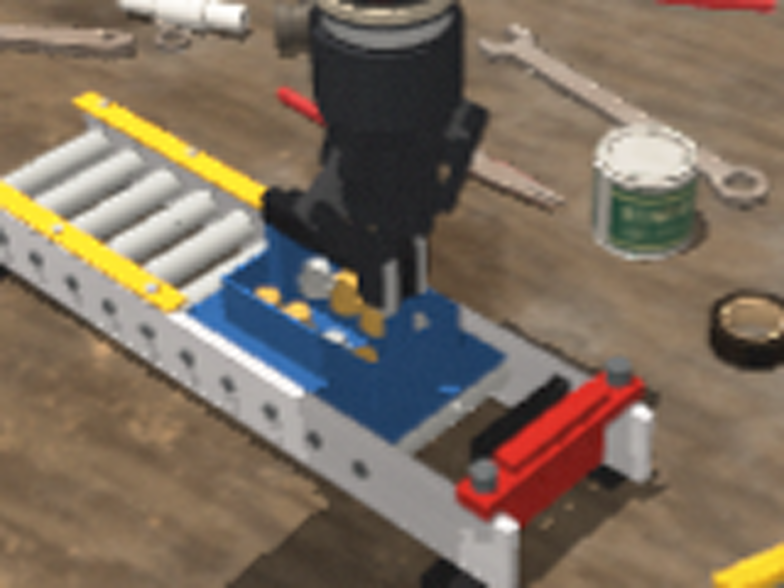

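View pics/t6.png

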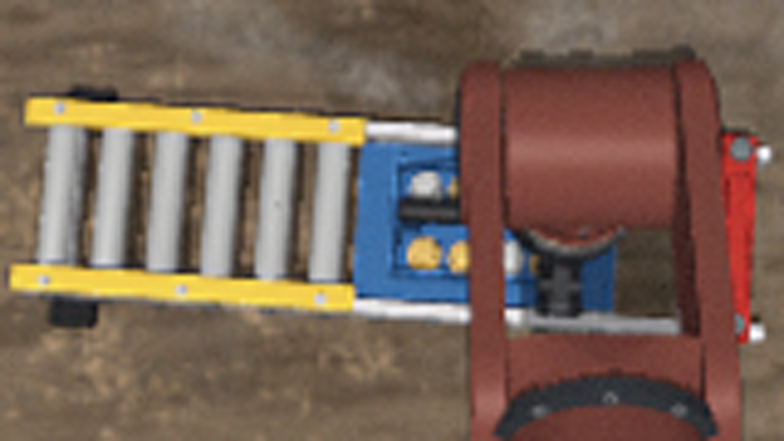

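carry_out(
  plan=[
    [0, 3, -0.5, 0],
    [0, 4, 0, 0],
    [0, 1.5, 0, 0],
    [-2, 0, 0, 0],
    [-2, 0, 0, 0],
    [0, 0, 0, 0],
  ],
)

```text
clock: 11.33
position: [511.7, 67.3, 105.8]
orientation: [-54.0, 90.0, -58.9]
contact_force: [-0.3, -0.4, -4.7]
width: 12.8
```

carry_out(
  plan=[
    [-2.5, 1, 0, 0],
    [-4, 2.5, 0, 0],
    [-4, 2.5, 0, 0],
    [0, 0, 0, 0],
  ],
)

```text
clock: 11.67
position: [512.1, 73.9, 116.7]
orientation: [118.0, 90.0, 113.2]
contact_force: [0.7, 0.3, -8.5]
width: 12.9
```

Run:
```python
from h import *
st()
p,d=manip.grab_frame("scene"); cv2.imwrite("pics/s7.png",cv2.resize(p[165:285,200:360,::-1],None,fx=4.9,fy=4.9,interpolation=cv2.INTER_CUBIC))
```

```text
t 11.67 pos [512.1  73.9 116.7] xax [-0.  0. -1.] jawyaw -4.79 F [ 0.7  0.3 -8.5] M [-0.36  0.08 -0.01] w 12.9 j [  0.4   6.9 112.1   0.   61.    5.2]
```

View pics/s7.png

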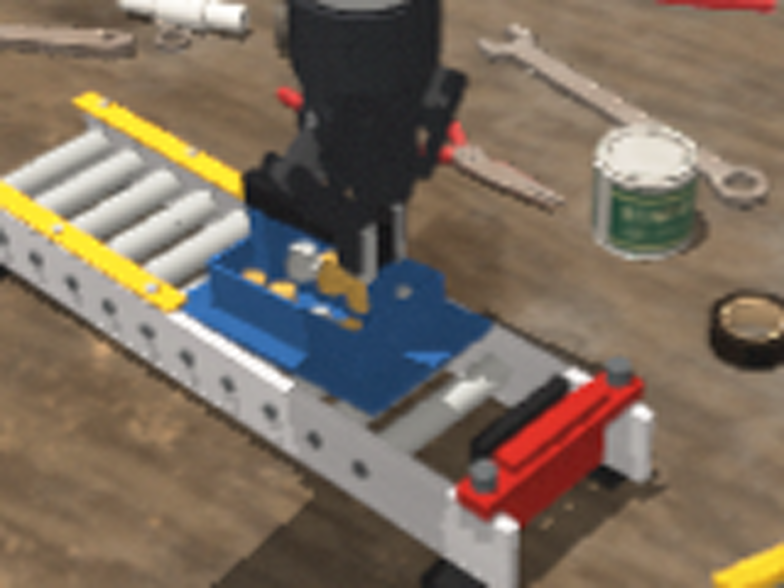

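It is pivoting with only about 8 N total: the front is raised at about (430,350), and the rear is under the lips. I'll continue the arc.

carry_out(
  plan=[
    [-4, 2.8, 0, 0],
    [-4.5, 3.5, 0, 0],
    [-4.5, 4, 0, 0],
    [-4.3, 4.2, 0, 0],
    [0, 0, 0, 0],
  ],
)

```text
clock: 12.13
position: [513.5, 88.7, 134.6]
orientation: [64.0, 90.0, 59.2]
contact_force: [0.4, -1.1, -8.4]
width: 13.2
```

carry_out(
  plan=[
    [-4, 4.3, 0, 0],
    [-4, 4.6, 0, 0],
    [-3.9, 4.8, 0, 0],
    [0, 0, 0, 0],
  ],
)

```text
clock: 12.47
position: [514.6, 102.3, 146.3]
orientation: [71.6, 90.0, 66.9]
contact_force: [-0.3, -1.3, -9.5]
width: 12.9
```

Run:
```python
from h import *
st()
p,d=manip.grab_frame("scene"); cv2.imwrite("pics/s8.png",cv2.resize(p[165:285,200:360,::-1],None,fx=4.9,fy=4.9,interpolation=cv2.INTER_CUBIC))
```

```text
t 12.47 pos [514.6 102.3 146.3] xax [ 0.  0. -1.] jawyaw -4.76 F [-0.3 -1.3 -9.5] M [-0.5   0.12  0.06] w 12.9 j [  3.6   5.5 110.1   0.   64.4   8.3]
```

View pics/s8.png

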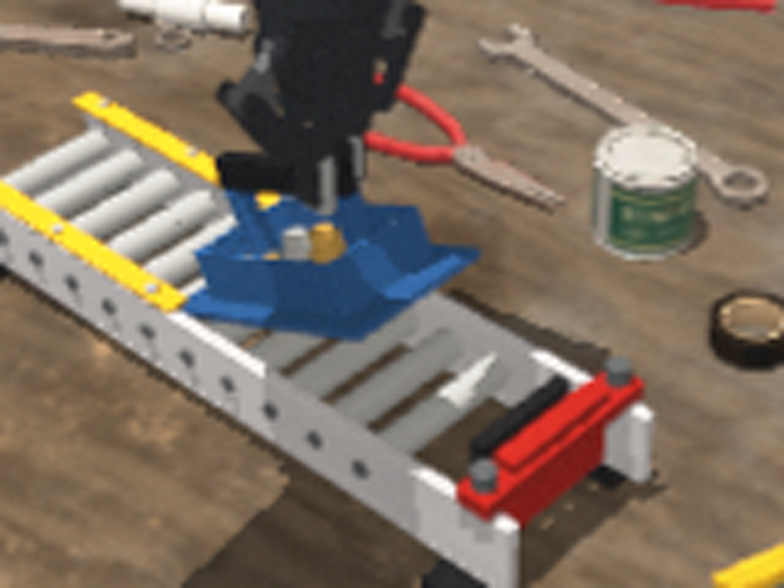

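carry_out(
  plan=[
    [-3.5, 4.8, 0, 0],
    [-3.3, 5, 0, 0],
    [-3, 5.2, 0, 0],
    [-2.8, 5.4, 0, 0],
    [0, 0, 0, 0],
  ],
)

```text
clock: 12.93
position: [516.4, 122.9, 158.7]
orientation: [80.2, 90.0, 75.4]
contact_force: [-0.4, -1.4, -9.0]
width: 13.2
```

carry_out(
  plan=[
    [-2, 4, 0, 0],
    [-1.8, 4, 0, 0],
    [0, 0, 0, 0],
    [0, 0, 0, 0],
  ],
)

```text
clock: 13.27
position: [516.9, 130.1, 162.0]
orientation: [107.2, 90.0, 102.4]
contact_force: [0.0, -2.5, -9.3]
width: 12.7
```

Run:
```python
from h import *
st()
p,d=manip.grab_frame("scene"); np.savez("s9.npz",p=p,d=d); cv2.imwrite("pics/s9.png",cv2.resize(p[165:285,200:360,::-1],None,fx=4.9,fy=4.9,interpolation=cv2.INTER_CUBIC))
```

```text
t 13.27 pos [516.9 130.1 162. ] xax [-0.  0. -1.] jawyaw -4.8 F [ 0.  -2.5 -9.3] M [-0.69  0.17  0.05] w 12.7 j [  6.6   5.4 108.3   0.   66.3  11.4]
```

View pics/s9.png

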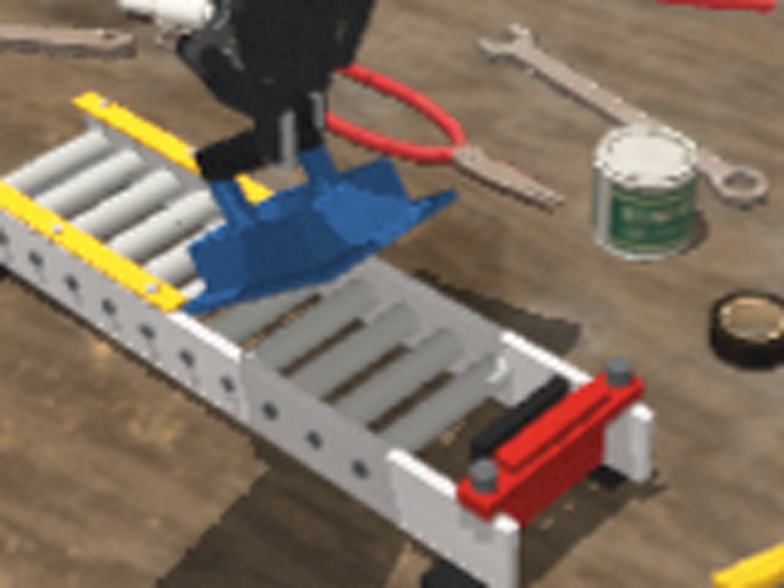

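```bash
cat > tilt.py <<'E'
from h import *
def tilt(n,p,d,T,x0,y0,x1,y1,band,show=True):
    P=cloud(n,d); hsv=cv2.cvtColor(p,cv2.COLOR_RGB2HSV); m=cv2.inRange(hsv,(100,120,30),(125,255,255))>0
    b=np.zeros_like(m); b[y0:y1,x0:x1]=1; q=P[m&b]; q=q[np.isfinite(q).all(1)]
    t=(q-T[:3,3])@T[:3,:3]
    return t
if __name__=="__main__":
    p,d=load("s9.npz"); t=tilt("scene",p,d,TR,225,180,320,240,None)
    print(len(t),t.min(0).round(1),t.max(0).round(1))
    for lo,hi in((-52,-38),(38,52),(-37,-30)):
        g=t[(t[:,1]>lo)&(t[:,1]<hi)]
        if len(g)>10:
            vx,vz,x0,z0=cv2.fitLine(np.float32(g[:,[0,2]]),cv2.DIST_HUBER,0,.01,.01).ravel()
            print(lo,hi,len(g),np.degrees(np.arctan(vz/vx)),x0,z0,g[:,0].min(),g[:,0].max(),g[:,2].min(),g[:,2].max())
E
python3 tilt.py
```

```text
880 [-22.6 -51.9  59.9] [115.5  43.7 176.9]
-52 -38 127 35.810913 58.123997 110.36016 -10.314803391940856 115.13042919097704 59.89319268328575 152.43779893739384
-37 -30 201 37.432102 50.751606 121.57259 -10.389659248973741 115.03928124037067 73.35101222184528 160.0896434119353
```

carry_out(
  plan=[
    [0, -4, 0, 0],
    [0, -7, 0, 0],
    [0, -8, 0, 0],
    [0, -6, 0, 0],
    [-4, -2, 0, 0],
    [-10, 0, 0, 0],
    [-20, 0, 0, 0],
    [-25, 0, 0, 0],
    [-15, 0, 0, 0],
    [0, 0, 0, 0],
  ],
)

```text
clock: 14.15
position: [518.4, 103.3, 242.2]
orientation: [11.9, 89.3, 7.1]
contact_force: [0.3, 0.3, -5.0]
width: 12.9
```

Run:
```python
from tilt import *
st()
p,d=manip.grab_frame("scene"); np.savez("s10.npz",p=p,d=d); cv2.imwrite("pics/s10.png",cv2.resize(p[120:270,190:350,::-1],None,fx=3.9,fy=3.9,interpolation=cv2.INTER_CUBIC))
t=tilt("scene",p,d,TR,200,100,340,240,None)
for lo,hi in((-52,-38),(-37,-30)):
  g=t[(t[:,1]>lo)&(t[:,1]<hi)]
  vx,vz,x0,z0=cv2.fitLine(np.float32(g[:,[0,2]]),cv2.DIST_HUBER,0,.01,.01).ravel()
  print(lo,hi,len(g),np.degrees(np.arctan(vz/vx)),x0,z0,g.min(0),g.max(0))
print('tcp in track',(manip.state()['position']-TR[:3,3])@TR[:3,:3])
```

```text
t 14.15 pos [518.4 103.3 242.2] xax [ 0.011  0.001 -1.   ] jawyaw -4.82 F [ 0.3  0.3 -5. ] M [ 0.07 -0.14  0.01] w 12.9 j [  3.6  -0.4 105.2   0.   74.5   8.4]
-52 -38 74 35.697304 85.29679 189.42365 [ 14.86703941 -46.05846614 136.04798388] [140.69568045 -38.30705732 229.1561514 ]
-37 -30 334 35.475338 69.92299 197.79318 [ 14.22173474 -36.69327295 142.16824389] [139.37678619 -30.03857235 239.45971028]
tcp in track [ 65.55147297   1.11624767 239.70511647]
```

View pics/s10.png

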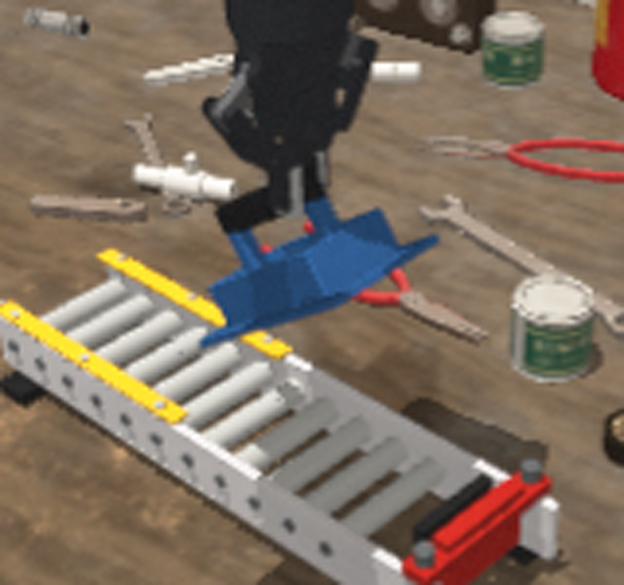

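Run:
```python
from h import *
st()
for uv,yy in(((190+203/3.9,120+345/3.9),-48),((190+437/3.9,120+237/3.9),48)):
    r,T=rays("scene",[uv]); w=(r@T[:3,:3].T)@TR[:3,:3]; o=(T[:3,3]-TR[:3,3])@TR[:3,:3]
    print(o+w[0]*((yy-o[1])/w[0,1]))
p,d=manip.grab_frame("top"); np.savez("t10.npz",p=p,d=d); cv2.imwrite("pics/t10.png",cv2.resize(p[170:290,210:370,::-1],None,fx=4.9,fy=4.9,interpolation=cv2.INTER_CUBIC))
```

```text
t 14.2 pos [517.1 103.2 239.7] xax [ 0.008  0.001 -1.   ] jawyaw -4.82 F [ 0.4  0.5 -6.2] M [ 0.04  0.01 -0.02] w 13.2 j [  3.6  -0.3 105.4   0.   74.4   8.5]
[ 19.75099866 -48.         139.09168177]
[141.22542153  48.         229.17955348]
```

View pics/t10.png

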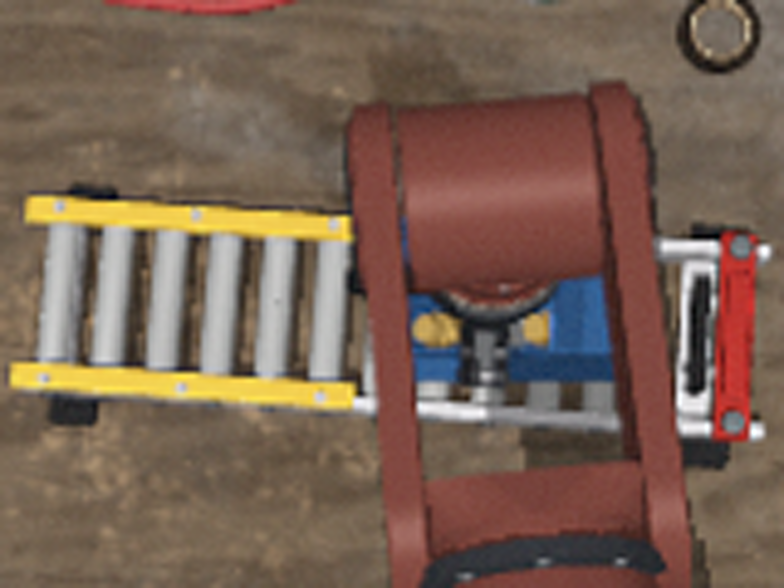

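```bash
cat >> h.py <<'E'
def tcp_for(cx,cz,phi,e,y=1.0,hz=70):
    c,s=np.cos(np.radians(phi)),np.sin(np.radians(phi)); L=80+e
    g=tf(BED,[cx+L*c-hz*s,y,cz+L*s+hz*c])[0]; return g-[0,0,18.7]
E
python3 - <<'E'
from h import *
t=tcp_for(24,8,15,35); print(t)
s,R=st(); d=t-s['position']; print(d, R.T@d)
print('bed -x in world',-BED[:3,0],'-z',-BED[:3,2])
E
```

```text
[ 513.90790822 -250.17617057  150.82124244]
t 14.25 pos [515.5 103.1 237.4] xax [ 0.003  0.001 -1.   ] jawyaw -4.82 F [-1.2 -0.9 -6.5] M [ 0.05  0.05 -0.04] w 13.1 j [  3.6  -0.2 105.6   0.   74.4   8.5]
[  -1.56128569 -353.25534822  -86.53462028] [  86.31660996 -352.21319139   27.84474494]
bed -x in world [ 0.38449688  0.8437014  -0.37460659] -z [-0.15534682 -0.34087749 -0.92718385]
```

carry_out(
  plan=[
    [0, -5, 0.3, 0],
    [0, -11, 0.8, 0],
    [0, -17, 1.3, 0],
    [0, -22, 1.7, 0],
    [0, -25, 2, 0],
    [0, -25, 2, 0],
    [0, -25, 2, 0],
    [0, -25, 2, 0],
    [0, -25, 2, 0],
    [0, -25, 2, 0],
    [0, -25, 2, 0],
    [0, -25, 2, 0],
  ],
)

```text
clock: 15.25
position: [511.6, -154.7, 234.0]
orientation: [170.6, 89.8, 165.7]
contact_force: [0.9, -0.6, -5.8]
width: 12.5
```

carry_out(
  plan=[
    [0, -25, 2, 0],
    [0, -22, 2, 0],
    [0, -17, 1.3, 0],
    [0, -12, 1, 0],
    [0, -8, 0.8, 0],
    [0, -5, 0.5, 0],
    [0, 0, 0, 0.086],
    [0, 0, 0, 0.086],
    [0, 0, 0, 0.086],
    [0, 0, 0, 0.086],
    [0, 0, 0, 0],
  ],
)

```text
clock: 16.17
position: [513.2, -241.3, 235.4]
orientation: [151.2, 89.9, 126.6]
contact_force: [-0.7, -0.3, -6.4]
width: 12.8
```

Run:
```python
from tilt import *
p,d=manip.grab_frame("scene"); np.savez("s11.npz",p=p,d=d); cv2.imwrite("pics/s11.png",cv2.resize(p[180:360,280:480,::-1],None,fx=3.3,fy=3.3,interpolation=cv2.INTER_CUBIC))
t=tcp_for(24,8,15,35)
s,R=st(); D=t-s['position']; print(D, R.T@D)
q=tilt("scene",p,d,BED,300,180,480,360,None)
print(len(q),q.min(0),q.max(0))
for lo,hi in((-52,-38),(-37,-30)):
  g=q[(q[:,1]>lo)&(q[:,1]<hi)]
  vx,vz,x0,z0=cv2.fitLine(np.float32(g[:,[0,2]]),cv2.DIST_HUBER,0,.01,.01).ravel()
  print(lo,hi,len(g),np.degrees(np.arctan(vz/vx)),x0,z0,g.min(0),g.max(0))
print('tcp in bed',(s['position']-BED[:3,3])@BED[:3,:3],'grip',(s['position']+[0,0,18.7]-BED[:3,3])@BED[:3,:3])
```

```text
t 16.22 pos [ 513.3 -241.4  235.5] xax [-0.001  0.001 -1.   ] jawyaw -24.36 F [-0.8 -0.5 -5.7] M [ 0.01 -0.06  0.  ] w 13.0 j [-32.3   5.3 100.1   0.   74.7  -7.9]
[  0.65695392  -8.77893691 -84.65743035] [84.64916148 -7.76888067  4.3064821 ]
1647 [  6.73314477 -54.39786286   4.19407427] [200.14805612 211.74512085 177.35249127]
-52 -38 599 10.722588 125.591644 123.631386 [ 46.79441532 -51.95940315  93.43569718] [199.40813789 -38.01039851 154.64921978]
-37 -30 65 -5.3150215 177.38438 132.15201 [ 46.83546629 -36.82063105  93.33320917] [198.83718921 -30.03839152 153.70500685]
tcp in bed [134.51802054  -3.23836843 169.42414883] grip [141.52316384  -3.23836843 186.76248691]
```

View pics/s11.png

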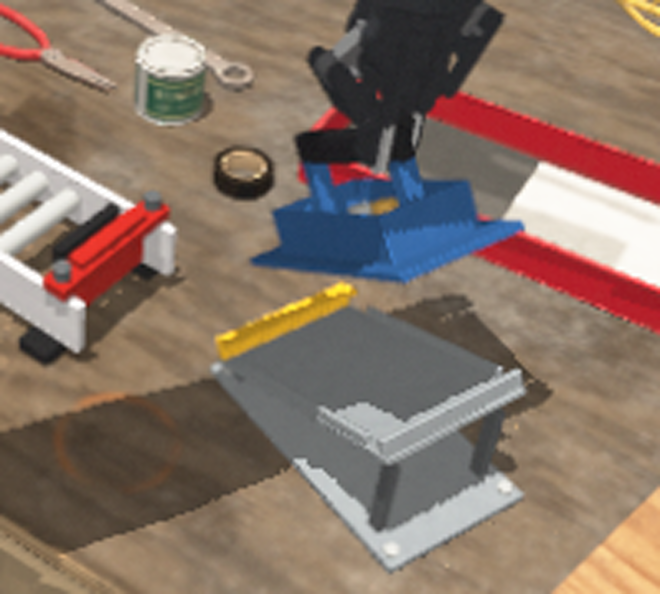

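```bash
cat >> h.py <<'E'
def onY(uv,yy,T,n="scene"):
    r,C=rays(n,[uv]); w=(r@C[:3,:3].T)@T[:3,:3]; o=(C[:3,3]-T[:3,3])@T[:3,:3]; return (o+w[0]*((yy-o[1])/w[0,1])).round(1)
E
python3 - <<'E'
from h import *
a=onY((356.4,259.4),-51.2,BED);b=onY((402.1,264.8),-51.2,BED);c=onY((438.5,248.2),44.8,BED)
print(a,b,c); dd=b-a; print(np.hypot(dd[0],dd[2]),np.degrees(np.arctan2(dd[2],dd[0])))
p,d=load("s11.npz");cv2.imwrite("pics/s11z.png",cv2.resize(p[205:275,340:450,::-1],None,fx=7,fy=7,interpolation=cv2.INTER_CUBIC))
E
```

```text
[ 45.3 -51.2  89.5] [199.1 -51.2 126.9] [196.7  44.8 126.1]
158.28202677499428 13.667504651479817
```

View pics/s11z.png

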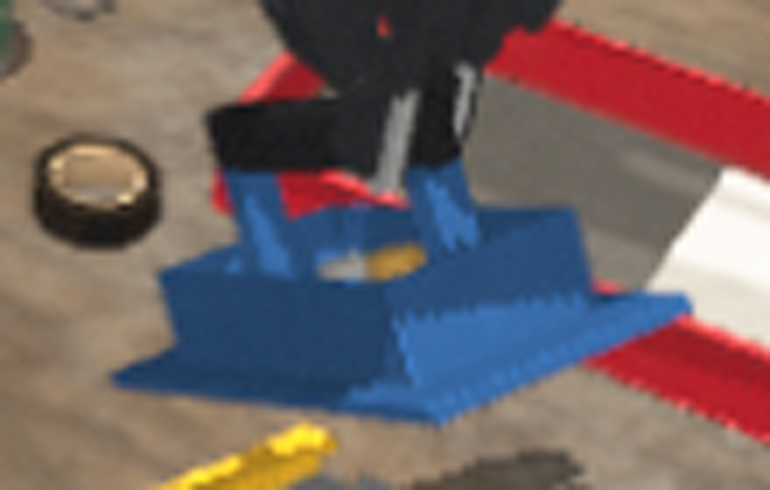

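Run:
```python
from h import *
s,R=st()
for v in((24-45.3,4.2,10-89.5),(0,0,-1),(-1,0,0)):
    print(v,(R.T@(BED[:3,:3]@np.array(v))).round(3))
```

```text
t 16.22 pos [ 513.3 -241.4  235.5] xax [-0.001  0.001 -1.   ] jawyaw -24.36 F [-0.8 -0.5 -5.7] M [ 0.01 -0.06  0.  ] w 13.0 j [-32.3   5.3 100.1   0.   74.7  -7.9]
(-21.299999999999997, 4.2, -79.5) [ 81.681 -10.083   4.26 ]
(0, 0, -1) [ 0.927 -0.375  0.   ]
(-1, 0, 0) [0.375 0.927 0.003]
```

carry_out(
  plan=[
    [5, -2.5, 1, 0],
    [10, -2.5, 1.2, 0],
    [14, -2.6, 1, 0],
    [14, -2.5, 1, 0],
    [14, 0, 0, 0],
    [10, 0, 0, 0],
    [7, 0, 0, 0],
    [5, 0, 0, 0],
    [2.7, 0, 0, 0],
    [0, 0, 0, 0],
    [0, 0, 0, 0],
  ],
)

```text
clock: 17.13
position: [513.5, -253.4, 154.8]
orientation: [-7.7, 89.9, -32.2]
contact_force: [-0.1, -0.1, -6.9]
width: 13.2
```

Run:
```python
from h import *
p,d=manip.grab_frame("scene"); np.savez("s12.npz",p=p,d=d); cv2.imwrite("pics/s12.png",cv2.resize(p[225:335,335:455,::-1],None,fx=5.4,fy=5.4,interpolation=cv2.INTER_CUBIC))
s,R=st()
print('grip',(s['position']+[0,0,18.7]-BED[:3,3])@BED[:3,:3])
```

```text
t 17.18 pos [ 513.6 -253.6  155.1] xax [ 0.001 -0.001 -1.   ] jawyaw -24.51 F [ 0.5  0.1 -6.9] M [ 0.02 -0.02  0.02] w 12.9 j [-33.3  10.5 103.4  -0.   66.   -8.8]
grip [121.5107658    2.16426076 108.1490696 ]
```

View pics/s12.png

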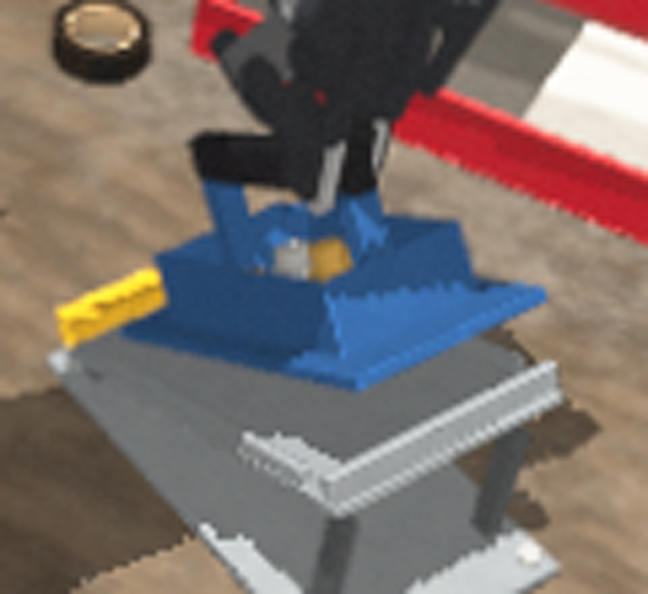

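Run:
```python
from h import *
k=5.4
f=lambda x,y:(335+x/k,225+y/k)
a=onY(f(122,335),-45.8,BED);b=onY(f(357,388),-45.8,BED);c=onY(f(545,295),50.2,BED)
print(a,b,c,np.degrees(np.arctan2(b[2]-a[2],b[0]-a[0])),np.hypot(b[0]-a[0],b[2]-a[2]))
print('lip end (~-58)',onY(f(75,343),-58,BED))
```

```text
[ 24.2 -45.8   9. ] [178.6 -45.8  47.4] [176.7  50.2  46.7] 13.966370600719785 159.10348833385143
lip end (~-58) [  4.3 -58.    2.2]
```

carry_out(
  plan=[
    [1.9, -0.8, 0, 0],
    [1.9, -0.8, 0, 0],
    [0.9, -0.4, 0, 0],
    [0, 0, 0, 0],
  ],
)

```text
clock: 17.52
position: [511.9, -255.0, 149.3]
orientation: [-176.8, 90.0, 158.7]
contact_force: [-0.0, -0.2, -6.9]
width: 13.1
```

carry_out(
  plan=[
    [0.9, -0.4, 0, 0],
    [0, 0, 0, 0],
    [0, 0, 0, 0],
  ],
)

```text
clock: 17.77
position: [512.0, -255.4, 148.6]
orientation: [177.5, 90.0, 153.0]
contact_force: [0.5, -0.4, -5.5]
width: 13.4
```

carry_out(
  plan=[
    [0.9, -0.4, 0, 0],
    [0, 0, 0, 0],
    [0, 0, 0, 0],
  ],
)

```text
clock: 18.02
position: [511.8, -255.7, 147.7]
orientation: [165.6, 90.0, 141.1]
contact_force: [0.1, -0.1, -6.4]
width: 12.9
```

Run:
```python
from h import *
p,d=manip.grab_frame("scene"); np.savez("s13.npz",p=p,d=d); cv2.imwrite("pics/s13.png",cv2.resize(p[240:320,335:435,::-1],None,fx=7,fy=7,interpolation=cv2.INTER_CUBIC))
st()
```

```text
t 18.07 pos [ 511.8 -255.7  147.7] xax [-0.  0. -1.] jawyaw -24.52 F [-0.4  0.5 -5.7] M [ 0.03 -0.03  0.02] w 13.1 j [-33.6  11.  103.7   0.   65.4  -9.1]
```

View pics/s13.png

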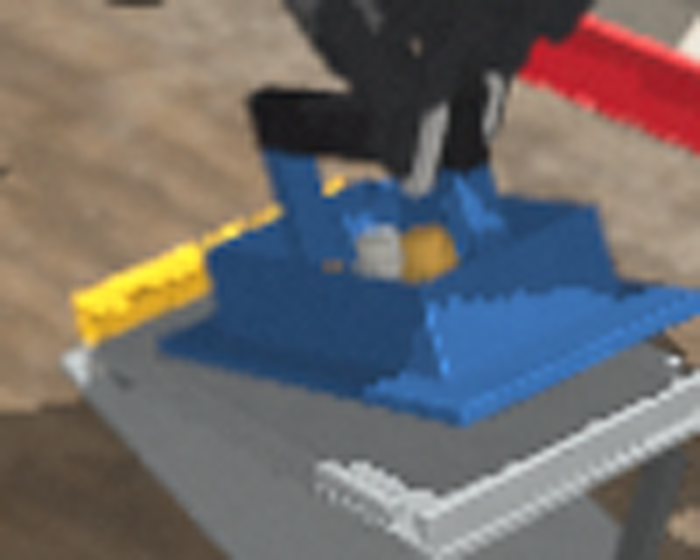

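Still no contact; the corner is at about (162,350). I'll keep coming down in 1 mm steps.

carry_out(
  plan=[
    [0.9, -0.4, 0, 0],
    [0, 0, 0, 0],
    [0, 0, 0, 0],
  ],
)

```text
clock: 18.32
position: [511.6, -256.1, 146.7]
orientation: [-179.2, 90.0, 156.2]
contact_force: [0.2, -0.1, -6.2]
width: 12.8
```

carry_out(
  plan=[
    [0.9, -0.4, 0, 0],
    [0, 0, 0, 0],
    [0, 0, 0, 0],
  ],
)

```text
clock: 18.57
position: [511.7, -256.5, 146.1]
orientation: [34.0, 90.0, 9.4]
contact_force: [0.3, 0.1, -5.4]
width: 12.8
```

carry_out(
  plan=[
    [0.9, -0.4, 0, 0],
    [0, 0, 0, 0],
    [0, 0, 0, 0],
  ],
)

```text
clock: 18.82
position: [511.7, -256.9, 145.8]
orientation: [17.8, 90.0, -6.7]
contact_force: [-1.6, 0.1, -2.0]
width: 13.1
```

Touching the bed now, with 4 N of support. Ease up 0.5 mm and slide down-slope under the lip.

carry_out(
  plan=[
    [-0.3, 1, 0, 0],
    [0.75, 1.85, 0, 0],
    [0.75, 1.85, 0, 0],
    [0.75, 1.85, 0, 0],
    [0.75, 1.85, 0, 0],
    [0, 0, 0, 0],
  ],
)

```text
clock: 19.32
position: [515.5, -248.9, 142.3]
orientation: [23.8, 89.9, -0.7]
contact_force: [0.0, 0.4, -3.2]
width: 13.2
```

Run:
```python
from h import *
p,d=manip.grab_frame("scene"); cv2.imwrite("pics/s14.png",cv2.resize(p[240:320,335:435,::-1],None,fx=7,fy=7,interpolation=cv2.INTER_CUBIC))
st()
```

```text
t 19.37 pos [ 515.4 -248.9  142.3] xax [ 0.001  0.    -1.   ] jawyaw -24.52 F [ 1.8  0.5 -2.1] M [ 0.26 -0.43 -0.03] w 13.0 j [-32.8  11.3 103.9   0.   64.7  -8.3]
```

View pics/s14.png

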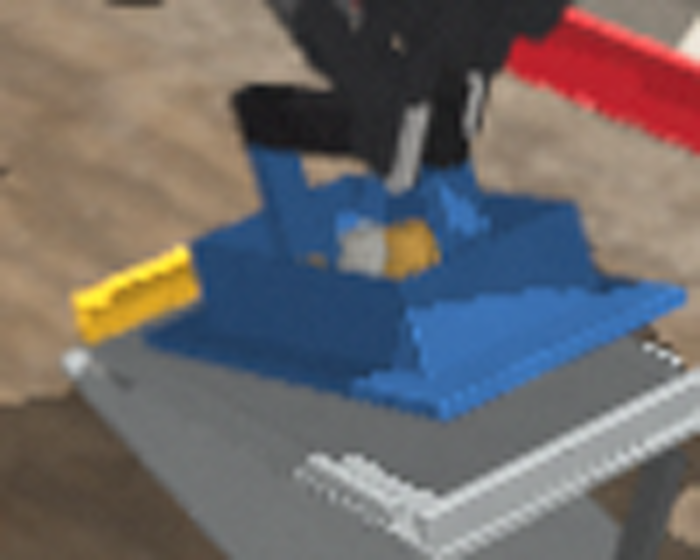

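carry_out(
  plan=[
    [0.75, 1.85, 0, 0],
    [0.75, 1.85, 0, 0],
    [0.4, 0.95, 0, 0],
    [0, 0, 0, 0],
  ],
)

```text
clock: 19.7
position: [517.1, -244.8, 140.5]
orientation: [24.6, 90.0, 0.1]
contact_force: [0.1, 0.8, -1.8]
width: 13.1
```

carry_out(
  plan=[
    [0.75, 1.85, 0, 0],
    [0.4, 0.95, 0, 0],
    [0, 0, 0, 0],
  ],
)

```text
clock: 19.95
position: [518.2, -242.2, 139.4]
orientation: [30.6, 90.0, 6.0]
contact_force: [1.2, -0.5, -1.2]
width: 12.8
```

Run:
```python
from h import *
p,d=manip.grab_frame("scene"); cv2.imwrite("pics/s15.png",cv2.resize(p[240:320,335:435,::-1],None,fx=7,fy=7,interpolation=cv2.INTER_CUBIC))
s,R=st()
f=lambda x,y:(335+x/7,240+y/7)
```

```text
t 20.0 pos [ 518.2 -242.3  139.4] xax [ 0.001  0.    -1.   ] jawyaw -24.52 F [ 1.6  0.3 -0.3] M [ 0.23 -0.31  0.04] w 13.2 j [-32.1  11.5 104.    0.   64.4  -7.6]
```

View pics/s15.png

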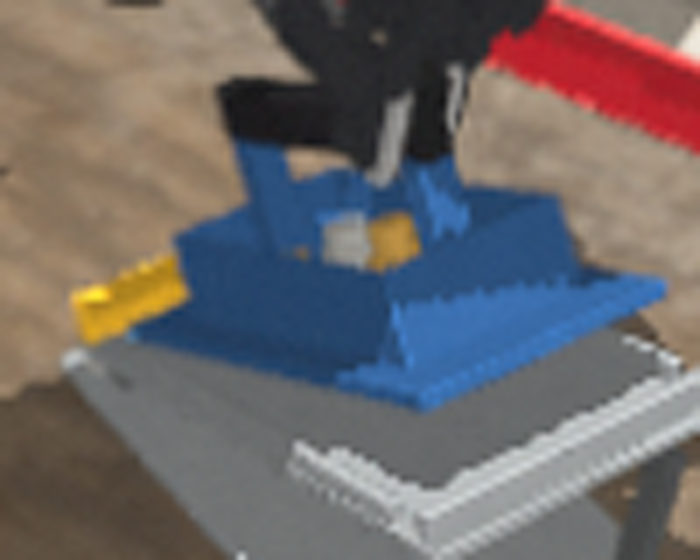

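carry_out(
  plan=[
    [0.3, 1.9, 0, 0],
    [0, 0, 0, 0],
    [0, 0, 0, 0],
  ],
)

```text
clock: 20.25
position: [518.7, -240.3, 138.6]
orientation: [124.4, 90.0, 99.9]
contact_force: [1.0, 0.2, -1.4]
width: 12.9
```

carry_out(
  plan=[
    [0.5, 1.4, 0, 0],
    [0, 0, 0, 0],
    [0, 0, 0, 0],
  ],
)

```text
clock: 20.5
position: [519.2, -239.2, 138.2]
orientation: [149.4, 90.0, 124.9]
contact_force: [0.9, 0.3, -2.1]
width: 13.0
```

Run:
```python
from h import *
p,d=manip.grab_frame("scene"); cv2.imwrite("pics/s16.png",cv2.resize(p[240:320,335:435,::-1],None,fx=7,fy=7,interpolation=cv2.INTER_CUBIC))
s,R=st()
```

```text
t 20.55 pos [ 519.2 -239.2  138.2] xax [-0.  0. -1.] jawyaw -24.52 F [ 0.4 -0.5 -2.9] M [ 0.19 -0.38  0.  ] w 13.1 j [-31.8  11.6 104.1   0.   64.4  -7.3]
```

View pics/s16.png

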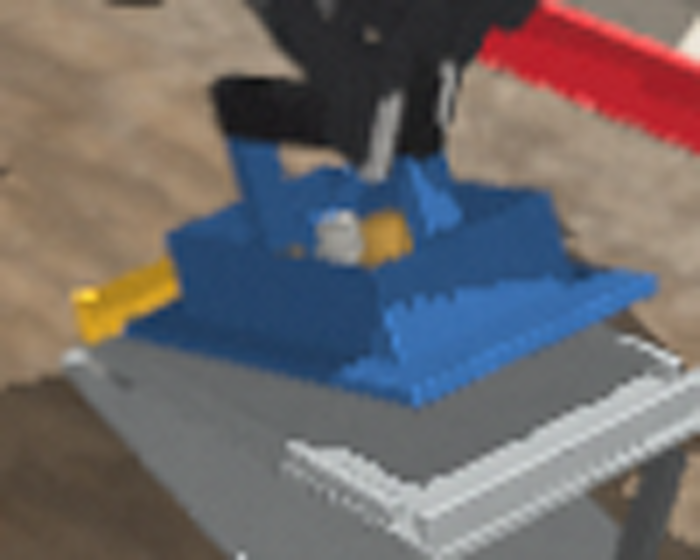

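Run:
```python
from h import *
f=lambda x,y:((335+x/7),(240+y/7))
s=manip.state(); g=(s['position']+[0,0,18.7]-BED[:3,3])@BED[:3,:3]; print('grip bed',g.round(1))
yy=g[1]-48
a=onY(f(125,333),yy,BED);b=onY(f(415,405),yy,BED);c=onY(f(657,283),yy+96,BED);print(a,b,c,np.degrees(np.arctan2(b[2]-a[2],b[0]-a[0])))
for q in((3,yy,0),(3,yy,6),(12,-58,13),(12,-58,17),(12,yy,13),(0,-60,0)):
    u=proj("scene",tf(BED,q))[0]; print(q,((u-[335,240])*7).round(0))
```

```text
grip bed [100.9   1.3  98.2]
[  4.3 -46.7   0.1] [157.8 -46.7  36.8] [156.9  49.3  37.9] 13.446312382611445
(3, np.float64(-46.73287869499046), 0) [123. 332.]
(3, np.float64(-46.73287869499046), 6) [120. 317.]
(12, -58, 13) [106. 319.]
(12, -58, 17) [104. 309.]
(12, np.float64(-46.73287869499046), 13) [133. 307.]
(0, -60, 0) [ 86. 343.]
```

The pixels place the lower corner at bed (4, 0) and the far end raised 13.5°, so the edge is tucked under the lip. Next I lower the far end along an arc about that corner.

carry_out(
  plan=[
    [1.1, -2.4, 0, 0],
    [1.1, -2.4, 0, 0],
    [1.2, -2.3, 0, 0],
    [1.2, -2.3, 0, 0],
    [0, 0, 0, 0],
  ],
)

```text
clock: 20.97
position: [515.1, -248.3, 133.7]
orientation: [173.1, 90.0, 148.6]
contact_force: [-1.2, 1.5, -0.1]
width: 13.4
```

Run:
```python
from h import *
p,d=manip.grab_frame("scene"); cv2.imwrite("pics/s17.png",cv2.resize(p[240:320,335:435,::-1],None,fx=7,fy=7,interpolation=cv2.INTER_CUBIC))
s,R=st()
```

```text
t 21.02 pos [ 515.1 -248.2  133.7] xax [-0.  0. -1.] jawyaw -24.55 F [-0.2  2.1 -0.5] M [ 0.57 -0.25 -0.02] w 12.7 j [-32.8  11.9 104.2  -0.   63.9  -8.2]
```

View pics/s17.png

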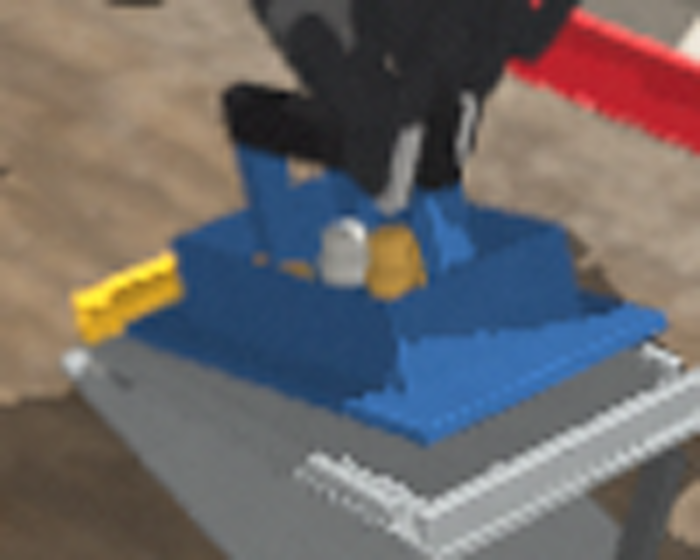

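The tote turns about its tucked edge as planned, with the corner still at (127,333) and about 6 N on the bed. Continue.

carry_out(
  plan=[
    [1.4, -2.2, 0, 0],
    [1.4, -2.2, 0, 0],
    [1.4, -2.2, 0, 0],
    [1.4, -2.2, 0, 0],
    [0, 0, 0, 0],
  ],
)

```text
clock: 21.43
position: [511.6, -256.9, 128.4]
orientation: [-71.7, 89.9, -96.2]
contact_force: [-1.9, -1.5, 2.6]
width: 13.1
```

carry_out(
  plan=[
    [1.5, -2.1, 0, 0],
    [1.5, -2.1, 0, 0],
    [0, 0, 0, 0],
  ],
)

```text
clock: 21.68
position: [510.0, -260.3, 125.0]
orientation: [-32.6, 90.0, -57.1]
contact_force: [-0.1, 0.6, 2.1]
width: 13.1
```

Run:
```python
from h import *
p,d=manip.grab_frame("scene"); cv2.imwrite("pics/s18.png",cv2.resize(p[240:320,335:435,::-1],None,fx=7,fy=7,interpolation=cv2.INTER_CUBIC))
s,R=st()
```

```text
t 21.73 pos [ 510.1 -260.1  125. ] xax [ 0. -0. -1.] jawyaw -24.55 F [-1.1 -0.6  1.6] M [ 0.34 -0.15  0.07] w 13.0 j [-34.   12.6 104.4  -0.   62.9  -9.5]
```

View pics/s18.png

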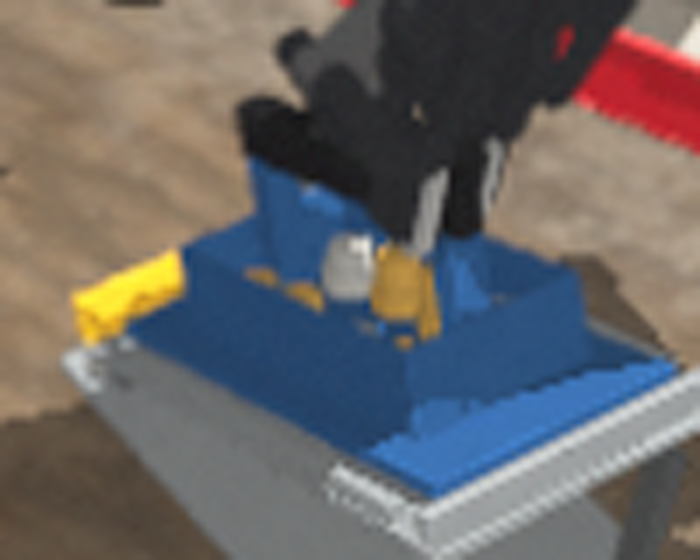

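carry_out(
  plan=[
    [1.5, -2, 0, 0],
    [0.8, -1, 0, 0],
    [0, 0, 0, 0],
  ],
)

```text
clock: 21.98
position: [508.9, -262.7, 122.8]
orientation: [-1.5, 90.0, -26.0]
contact_force: [-0.1, -0.1, 1.6]
width: 12.9
```

carry_out(
  plan=[
    [1, -1, 0, 0],
    [0, 0, 0, 0],
    [0, 0, 0, 0],
  ],
)

```text
clock: 22.23
position: [508.5, -263.6, 122.0]
orientation: [-21.0, 90.0, -45.5]
contact_force: [-0.4, -1.3, 3.0]
width: 13.2
```

Run:
```python
from h import *
p,d=manip.grab_frame("scene"); cv2.imwrite("pics/s19.png",cv2.resize(p[240:320,335:435,::-1],None,fx=7,fy=7,interpolation=cv2.INTER_CUBIC))
s,R=st()
```

```text
t 22.28 pos [ 508.5 -263.6  122. ] xax [ 0. -0. -1.] jawyaw -24.53 F [-0.6 -0.4  1.7] M [ 0.26 -0.18  0.01] w 12.8 j [-34.4  12.9 104.5  -0.   62.6  -9.9]
```

View pics/s19.png

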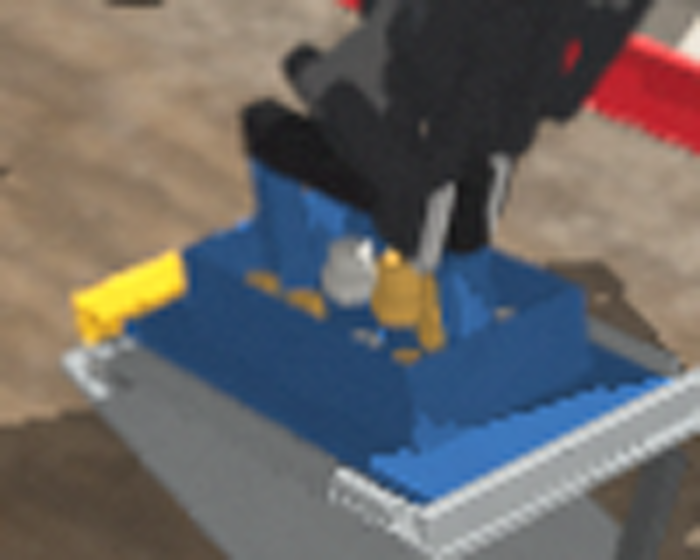

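Run:
```python
from h import *
s=manip.state(); print(((s['position']+[0,0,18.7]-BED[:3,3])@BED[:3,:3]).round(1))
```

```text
[119.6   1.6  73.2]
```

carry_out(
  plan=[
    [1.2, -1.5, 0, 0],
    [0, 0, 0, 0],
    [0, 0, 0, 0],
  ],
)

```text
clock: 22.53
position: [508.0, -264.8, 120.9]
orientation: [4.9, 90.0, -19.6]
contact_force: [0.2, 0.5, 3.9]
width: 13.5
```

carry_out(
  plan=[
    [1, -0.8, 0, 0],
    [0, 0, 0, 0],
    [0, 0, 0, 0],
  ],
)

```text
clock: 22.78
position: [508.0, -264.9, 120.9]
orientation: [80.6, 89.9, 56.1]
contact_force: [-0.7, 3.6, 8.5]
width: 13.1
```

The force rose to 9 N down and motion stopped, so it is seated. I'll check in a picture, then release.

Run:
```python
from tilt import *
p,d=manip.grab_frame("scene"); np.savez("s20.npz",p=p,d=d);cv2.imwrite("pics/s20.png",cv2.resize(p[240:320,335:435,::-1],None,fx=7,fy=7,interpolation=cv2.INTER_CUBIC))
s,R=st(); g=(s['position']+[0,0,18.7]-BED[:3,3])@BED[:3,:3]; print(g.round(1))
```

```text
t 22.83 pos [ 508.  -264.9  120.9] xax [ 0.001  0.001 -1.   ] jawyaw -24.52 F [-2.3  2.6  8.6] M [ 0.78 -0.02  0.03] w 13.0 j [-3.460e+01  1.300e+01  1.045e+02  1.000e-01  6.250e+01 -1.010e+01]
[120.4   1.7  71.8]
```

View pics/s20.png

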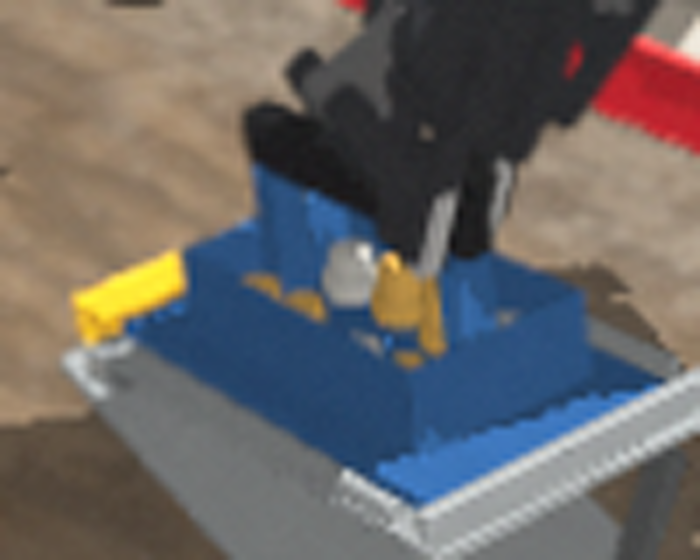

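carry_out(
  plan=[
    [-0.7, 0.8, 0, 0],
    [0, 0, 0, 0],
    [0, 0, 0, 0],
  ],
)

```text
clock: 23.08
position: [508.0, -264.8, 120.9]
orientation: [19.8, 90.0, -4.7]
contact_force: [-1.1, 1.6, 4.9]
width: 13.0
```

carry_out(
  plan=[
    [0, 0, 0, 0],
    [0, 0, 0, 0],
    [0, 0, 0, 0],
    [0, 0, 0, 0],
    [0, 0, 0, 0],
    [0, 0, 0, 0],
    [0, 0, 0, 0],
    [0, 0, 0, 0],
  ],
  grip=1,
)

```text
clock: 23.75
position: [507.7, -264.8, 120.4]
orientation: [-96.7, 90.0, -121.2]
contact_force: [-0.1, -0.6, 0.2]
width: 85.6
```

carry_out(
  plan=[
    [-8, 0, 0, 0],
    [-15, 0, 0, 0],
    [-20, 0, 0, 0],
    [-25, 0, 0, 0],
    [-25, 0, 0, 0],
    [-20, 0, 0, 0],
    [-10, 0, 0, 0],
    [0, 0, 0, 0],
  ],
)

```text
clock: 24.42
position: [509.5, -266.0, 247.5]
orientation: [-10.2, 89.6, -34.8]
contact_force: [0.4, -1.0, 0.6]
width: 85.5
```

Run:
```python
from h import *
st()
p,d=manip.grab_frame("scene"); np.savez("s21.npz",p=p,d=d);cv2.imwrite("pics/s21.png",cv2.resize(p[220:350,325:455,::-1],None,fx=4.6,fy=4.6,interpolation=cv2.INTER_CUBIC))
p,d=manip.grab_frame("top"); np.savez("t21.npz",p=p,d=d);cv2.imwrite("pics/t21.png",p[:,:,::-1])
```

```text
t 24.42 pos [ 509.5 -266.   247.5] xax [ 0.006 -0.004 -1.   ] jawyaw -24.52 F [ 0.4 -1.   0.6] M [-0.    0.03  0.03] w 85.5 j [-34.6   5.3  98.7  -0.   75.5 -10. ]
```

View pics/s21.png

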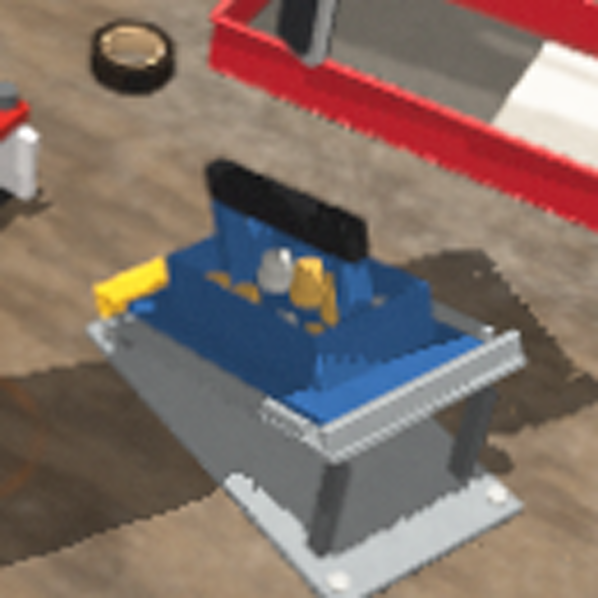

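View pics/t21.png

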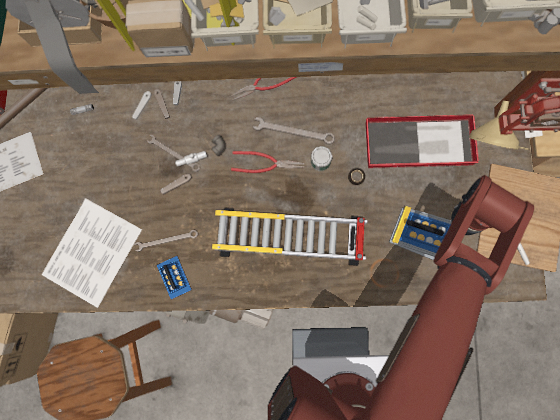

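The tote lies in the stand, released: handle at (285,205) in the scene crop, low end behind the lip at (150,300). The tin, tape and pliers sit where they were in the top view. Now a numeric check of flushness.

Run:
```python
from h import *
for n in("scene","top"):
    p,d=load(n[0]+"21.npz"); P=cloud(n,d); q=(P-BED[:3,3])@BED[:3,:3]; hsv=cv2.cvtColor(p,cv2.COLOR_RGB2HSV)
    blue=cv2.inRange(hsv,(100,120,30),(125,255,255))>0
    def fit(m,nm):
        g=q[m]; 
        if len(g)<8: print(nm,len(g));return
        vx,vz,x0,z0=cv2.fitLine(np.float32(g[:,[0,2]]),cv2.DIST_HUBER,0,.01,.01).ravel()
        print(n,nm,len(g),'slope vs bed',round(float(np.degrees(np.arctan(vz/vx))),1),np.nanmedian(g,0).round(1),np.nanpercentile(g,[2,98],0).round(1).tolist())
    X,Y,Z=q[...,0],q[...,1],q[...,2]; inn=(X>-20)&(X<180)&(np.abs(Y)<70)
    fit(blue&inn&(X>144)&(X<158),'end ledge'); fit(blue&inn&(Z>-8)&(Z<20),'slab')
    dark=p.max(2)<60; fit(dark&inn&(Z>60)&(Z<95)&(np.abs(Y)<20),'handle')
    fit(blue&inn&(Z>25)&(Z<42),'box rim')
```

```text
scene end ledge 159 slope vs bed 1.8 [150.5  -4.4   5.3] [[144.1, -46.2, 3.1], [157.2, 46.2, 6.8]]
scene slab 892 slope vs bed -0.4 [123.7 -32.8   6.1] [[12.3, -47.7, 2.0], [156.1, 42.1, 19.3]]
scene handle 332 slope vs bed -2.2 [92.2 -5.5 73.6] [[36.9, -8.2, 61.8], [134.7, 4.6, 79.1]]
scene box rim 424 slope vs bed 0.6 [112.1  -7.1  31.1] [[24.2, -35.5, 25.3], [140.2, 34.4, 40.9]]
end ledge 1
top slab 547 slope vs bed -0.0 [68.9 -5.3  5.9] [[12.1, -45.1, -0.1], [129.6, 48.2, 18.8]]
top handle 191 slope vs bed 0.1 [86.8 -0.9 77.8] [[32.3, -5.2, 61.5], [133.9, 6.6, 85.2]]
top box rim 163 slope vs bed 0.7 [70.   7.3 33.2] [[25.0, -33.3, 25.5], [138.4, 37.0, 40.6]]
```

The slab top is 5–6 mm above the bed along its length with a slope of 0°, so it is flush. The centre is at about x=83, y≈0. Handing in.

Run:
```python
from plant import manip
print(manip.state()['clock'],manip.sign_off())
```

```text
the job is handed in; nothing more can be done
24.5167 None
```

The tote is seated flush in the sloping stand with its low end behind the yellow lip. I handed the job in at 24.5 s with the gripper open and clear.

- **Press on the stop:** I gripped the handle off-centre and rolled the tote to the stop. I built up to about 10 N gently and held it for more than 0.6 s, then backed off and lifted.
- **Getting the tilt:** the tool cannot pitch and the grip held the tote level. I set it back on the rollers and moved its rear edge about 10 mm under the track's hold-down lips. Raising the front along an arc turned the tote in the fingers, with the measured force staying below 10 N. After pulling free, it was tilted about 36°, which is about 14° to the bed.
- **Placing:** I brought it down to light contact with the bed and slid its edge under the lip. I lowered the far end about that edge, stopped at about 9 N down, and released.

**Last checks:**
- In both cameras the slab top is 5–6 mm above the bed with no slope (fits within about 1°).
- The tote's centre is at about x = 83 mm; the separate readings ran from 82 to 86 mm, so the top of that range is at the home limit. It is at y ≈ 0.
- By eye in the top view, the tin, tape and pliers are where they started.

**Disagreements:**
- The handle slope read from the scene camera was −2°, against 0° from the top camera.
- While tilting on the track, estimates of the grip offset differed by a few mm (32–42 mm), and of the tilt by 2–3°. A clearer picture above the stand settled both.

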